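# Check a sample clamp's gap with a taper blade

### The arm

A 6-joint arm with a two-finger parallel gripper is mounted at the origin on the work surface. World frame = base frame: x ahead of the robot, y to its left, z up, the work surface at z = 0. Lengths are in m, angles in rad, forces in N, time in s.
With the tool pointing down it reaches from about 0.425 to 0.95 m from the base axis. Payload 3.5 kg.
Tool frame: the origin (TCP) lies midway between the tips of the shut fingers; the grasp point (between the pads) lies grasp_offset behind it (grasp_offset is the distance from the TCP to the grasp point, in m); z points along the fingers, y is the direction in which the jaws open and shut (so a half turn about z gives the same grasp; the last joint's range is limited). The gripper opens to 85 mm and grips with 20 to 120 N. Pads are 22 mm wide; open, the fingers measure 114 mm over their backs; the gripper's body (76 mm by 85 mm) begins 54 mm behind the grasp point. The pads swing forward as they close: fully open they stand 13 mm farther back than shut.
Start: joints at [1.017, 0.286, 1.577, -0, 1.279, -0.15], TCP at [0.265, 0.621, 0.231] pointing down, gripper open.
Joint ranges: [-2.77, 2.77], [-0.9, 2.22], [0.21, 2.48], [-1.53, 4.67], [0.24, 2.81], [-2.84, 2.84]. Speed limits (rad/s): [2.79, 2.79, 3.14, 3.14, 3.14, 3.14].

### API

Orientations are given as a unit quaternion [x, y, z, w].
In Python, from plant import * gives the robot as it stands.
- The arm moves only by the tool jog_arm, never from a script. Its argument "targets" is text: rows parted by semicolons, each of 7 numbers parted by spaces: the shift along the world's x, y, z in mm, then the turn, a rotation vector about the world's x, y, z in degrees, then the gripper's target within -1 to 1 (fully open at 1, half-way at 0, shut at -1). A call has 1 to 10 rows; each row shifts and turns the pose as measured when the row begins; what a row does not reach is not made up. A row lasts 1/12 s, in which the tool goes at most 41.7 mm and 7.16 degrees, less where a joint would pass 70% of its speed; a pose out of reach is approached as far as the arm can. A call with a gripper value outside its range is refused whole. The fingers move at their own pace and stop on an object; "force" is the grip in N (left out, the last holds). Time passes only in rows, so rows that do not move let the fingers close. It gives the time, the measured TCP pose, the force and the opening at its end, in the units of the state.
- get_state(): the state, without advancing time (a new reading comes with each control period).
- read_camera(name): name is "scene" or "side" or "wrist"; returns a dict with "pixels" (420x560x3 uint8, blue, green, red), "mtx" (3x3 intrinsics, pixels), "world_from_camera" (4x4, takes a point from camera to world coordinates). Camera axes: x right, y up, looking along -z (the intrinsics and any distortion apply to the point x, -y, -z); pixel columns grow to the right and rows downward; lengths in m; the calibration is good to about 2 mm. The wrist camera is an equidistant fisheye: a pixel r from the principal point sees the ray r / f radians off the axis. A picture is of the moment at which its call begins. There is no depth.
- sign_off(): hands the job in, once; it reports no verdict.
Trained networks look in a picture, given as the dict that the camera call returned (one of the last four; its "shot" number tells which), for a name from the list of things; names that differ only in an ending like _2 or _b are one class to them, and where a whole thing is asked for, a point or a joint stands for the part that bears it (a point fixed in the world has none). Each returns a list of dicts, best first, with "p" (0 to 1); they miss things now and then, are a little off and sometimes report something else, mostly with a low value. They report only what shows in the picture. A call takes as long as a camera call. They do not tell look-alikes from the thing itself.
- spot_in(target, picture): "uv" ([column, row] in pixels, amid what is visible of it).
- silhouettes(target, picture): "mask" (420x560 bool, what is visible of it) and "uv" ([column, row] in pixels, amid what is visible of it).
- mark_of(target, picture): "uv" ([column, row] in pixels: a listed point, or the origin of a listed thing).
The state is a dict: "time": time; "qpos": joint angles; "dq": joint speeds; "joint_efforts": joint torques, N m; "eef_pos": TCP position; "tcp_rot": TCP orientation; "contact_force": force on the tool from outside, world axes, zero at the start; "wrist_torque": the same for the moment, N m; "opening": opening from 0.0 (shut) to 1.0 (fully open).
Only numpy, scipy, OpenCV 4.12 (cv2) and the standard library are available. Lean on these libraries where they do the work, as an engineer would, in place of code of your own. Each camera call takes 0.05 s, during which the arm holds its last target.

### The job

Take the taper gauge out of its stand by the handle, and with the tip of its blade press the recessed zero button of the readout fully down. Then slide the blade, tip down and flat between the clamp's two upright plates, until it drags snugly and has eased the sprung plate back about 2 mm, never forcing it much further. Finish while still holding the gauge upright at that depth, and leave the other things on the bench alone.

Things in the scene. Friction and masses are not known exactly. Their poses are not given: they have to be found in the camera images.
- gauge: Loose taper gauge, 60 to 100 g, tip down in the stand's slot. Origin: centre of the blade's tip; z up to the handle, x across the thickness, y across the width. Steel blade 65 mm long, 10 mm wide, a symmetric wedge 2 mm thick at the tip, 8.5 mm at the handle (1 mm more per 10 mm). Grey plastic handle 20 (x) x 26 (y) mm from z = 65 to 115 mm, thin steel band at its foot.
- rack: Fixed aluminium stand, a block 70 x 70 mm and 71 mm high, origin at the centre of its underside, z up. In its top a through slot 12.5 (x) x 15 (y) mm in the middle; the gauge hangs in it with the handle's foot resting on the top, its tip 6 mm above the bench.
- readout: Fixed flat off-white instrument box, 100 (x) x 140 (y) x 45 mm high, origin at the centre of its underside, z up. A dark-framed blank display on the +y part of its top; a square hole with the zero button in it on the -y part.
- button_mouth (a point): Centre of the mouth of the readout's square button hole (18 x 18 mm), in the plane of the readout's top, 45 mm above the bench and 40 mm to -y of the box's middle. The grey button's top, 15 x 15 mm, lies 6 mm below this plane.
- zero_button (a joint): Travel of the zero button, m: 0 up, 0.004 fully down. Spring: 0.9 N to start, 4.5 N fully down; it springs back.
- clamp: Fixed grey-painted base of the clamp, 170 (x) x 80 (y) x 20 mm, with an end block 14 mm thick, reaching 58 mm high, at each x end; origin centre of underside, z up. Between the end blocks stand two upright steel plates, 46 mm wide (y), 8 mm thick, facing across a gap along x: set plate on the -x side (a knob on that end block's outside), sprung plate on the +x side.
- float_head (a joint): The two plates stand on a carriage that floats along the clamp's x, so the pair centres itself on the blade: its shift, m, -0.006 to 0.006, 0 at rest, drawn back by a weak spring of 80 N/m.
- gap_mouth (a point): Narrow top of the gap, mid-width of the plates, 80 mm above the bench; axes as the clamp; shifts with the carriage. Above it the plates flare out at 45 degrees, a funnel 10 mm high, 23 mm wide at its top. Below it the gap is parallel, down to the carriage bar 55 mm below. The blade starts to drag with its tip 10 to 22 mm below this point, then sinks 10 mm per mm the sprung plate gives.
- set_plate (a joint): Setting of the set plate, m, 0 to 0.0012: the gap at rest is 3.0 mm plus this. It stays as set.
- sprung_plate (a joint): How far the sprung plate has been pushed back (to the clamp's +x), m: 0 at rest, 0.006 at its stop; to be about 0.002 at the end. Spring: 1.5 N to start and 1.5 N more for each mm, so about 4.5 N on the blade at 2 mm.
- slide_box: Bystander: closed flat dark slide box, 100 x 85 x 34 mm, origin under its centre. Leave alone.
- reagent: Bystander: jar 60 mm across and 115 mm high, origin under its centre. Leave alone.
- dish: Bystander: shut clear round dish, 90 mm across and 22 mm high, origin under its centre. Leave alone.
Mind the look-alikes: they are no part of the job. Of the things that look like the gauge, the middle-sized one is meant.

How it is judged:
On the way, in this order (a step that is already met when the one before it is completed fails the run):
1. the zero button is pressed down with the gauge's blade (value of joint zero_button above 0.0032 m and contact force between gauge and zero_button above 1 N and contact force between the fingers and gauge above 1 N), for 0.1 s.
2. the blade's tip has entered the gap between the plates (z of gauge in the frame of gap_mouth below -0.003 m and horizontal distance between gauge and gap_mouth below 0.02 m and angle between gauge's own z axis and vertical below 0.3 rad), for 0.1 s.
At the end, for the whole second after the job is handed in: Gauge gripped, still, upright within 10 deg, blade flat in the gap (0.2 rad), its tip 12 to 53 mm below the gap's mouth and within 18 mm of the plates' middle, pressing on both plates (over 0.8 N each), the sprung plate pushed back 0.8 to 3.3 mm, the zero button up again (value of joint sprung_plate between 0.0008 and 0.0033 m and contact force between gauge and sprung_plate above 0.8 N and contact force between gauge and set_plate above 0.8 N and contact force between the fingers and gauge above 2 N and z of gauge in the frame of gap_mouth between -0.053 and -0.012 m and y of gauge in the frame of gap_mouth between -0.018 and 0.018 m and angle between gauge's own z axis and vertical below 0.17 rad and angle between the x axis of gauge and the x axis of clamp, either way round below 0.2 rad and linear speed of gauge below 0.01 m/s and value of joint zero_button below 0.001 m); the arm keeps its last pose, push and grip.
It fails at once if the blade is forced: sprung plate pushed back more than 4.5 mm (value of joint sprung_plate above 0.0045 m).
It fails at once if a bystander is moved or tipped (distance of any of slide_box, reagent, dish from where it was at the start of the episode above 0.03 m or angle between reagent's own z axis and vertical above 0.5 rad).
It also fails if it takes over 50 s, if anything falls off the work surface, if the arm or the gripper's body presses on something with over 40 N, if the wrist force passes 120 N, or if a joint passes its speed limit or range.

## Working session

There is one attempt and no reset: what is moved stays moved. The work goes in short steps, Python scripts to look and compute and a tool call to move; the robot and the scene stay as the last step left them, time stands still between calls to the robot, and variables do not carry over. Pictures are saved under pics/ and viewed, and the job is handed in when it is done.

Besides the shell and the picture viewer there is one more tool, called in YAML: its name, and indented under it one key for each argument. jog_arm: Moves the arm, as the interface text tells. Its arguments: {"type":"object","properties":{"targets":{"type":"string"},"force":{"type":"number"}},"required":["targets"]}

```bash
ls; mkdir -p pics; python3 - <<'E'
from plant import *
import cv2,pickle
s=get_state(); print(s)
for n in ["scene","side","wrist"]:
    p=read_camera(n); cv2.imwrite(f"pics/{n}0.png",p["pixels"]); pickle.dump(p,open(f"pics/{n}0.pkl","wb"))
    print(n,p["shot"] if "shot" in p else p.keys(),p["mtx"].tolist(),p["world_from_camera"].round(3).tolist(), [k for k in p])
    for t in ["gauge","rack","readout","button_mouth","clamp","gap_mouth"]:
        print(t,[(round(d["p"],2),[round(x) for x in d["uv"]]) for d in mark_of(t,p)][:5])
E
```

```text
pics
{'time': 0.0, 'qpos': array([ 1.01699355e+00,  2.87199677e-01,  1.57815385e+00, -5.44887243e-06,
        1.27859202e+00, -1.49988262e-01]), 'dq': array([ 5.03991946e-04, -2.56697757e-04,  6.48383759e-06, -1.88239341e-03,
       -8.96079362e-04,  2.47370093e-04]), 'joint_efforts': array([-1.26644019e-03, -4.05977762e+01, -2.92624819e+01, -2.32253560e-04,
        5.75813567e-03,  5.87568948e-06]), 'eef_pos': array([0.26485036, 0.62016792, 0.22993703]), 'tcp_rot': array([ 2.00537298e-01,  9.79685362e-01, -1.10525369e-03, -4.03046647e-04]), 'contact_force': array([-0.20029807,  0.81208343,  0.15113467]), 'wrist_torque': array([-0.02432206, -0.00094511,  0.04526817]), 'opening': 0.9976930031040608}
scene 1 [[396.30357815247015, 0.0, 278.9975480123573], [0.0, 396.30357815247015, 205.52968353463504], [0.0, 0.0, 1.0]] [[-0.106, -0.736, 0.669, 1.36], [0.994, -0.09, 0.058, 0.084], [0.017, 0.671, 0.741, 0.951], [0.0, 0.0, 0.0, 1.0]] ['pixels', 'mtx', 'world_from_camera', 'shot']
gauge [(0.89, [147, 220]), (0.63, [166, 177])]
rack [(0.95, [186, 192])]
readout [(0.59, [367, 205])]
button_mou
[... 218 characters left out ...]
88, 0.139], [-0.447, 0.489, -0.749, -0.844], [0.023, 0.843, 0.537, 0.714], [0.0, 0.0, 0.0, 1.0]] ['pixels', 'mtx', 'world_from_camera', 'shot']
gauge [(0.71, [304, 368]), (0.71, [387, 327])]
rack [(0.6, [310, 330])]
readout []
button_mouth [(0.86, [219, 194])]
clamp [(0.91, [254, 246])]
gap_mouth [(0.72, [255, 224])]
wrist 3 [[325.19226210127806, 0.0, 275.32730744863414], [0.0, 325.19226210127806, 212.27971815748108], [0.0, 0.0, 1.0]] [[0.394, -0.886, -0.245, 0.204], [0.919, 0.38, 0.104, 0.648], [0.001, -0.267, 0.964, 0.374], [0.0, 0.0, 0.0, 1.0]] ['pixels', 'mtx', 'world_from_camera', 'shot']
gauge []
rack []
readout [(0.8, [141, 375])]
button_mouth [(0.7, [113, 396])]
clamp []
gap_mouth []
```

View pics/scene0.png

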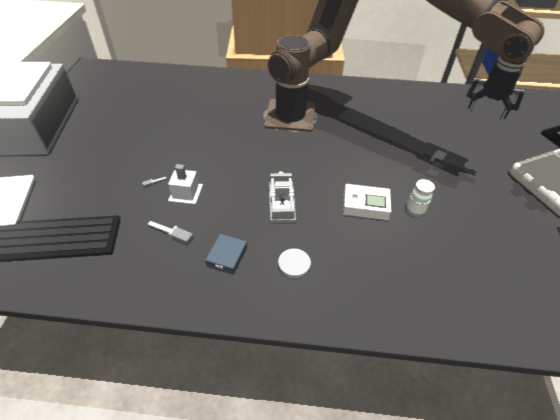

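View pics/side0.png

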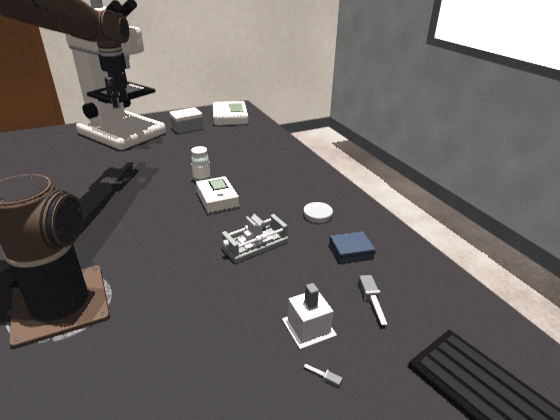

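View pics/wrist0.png

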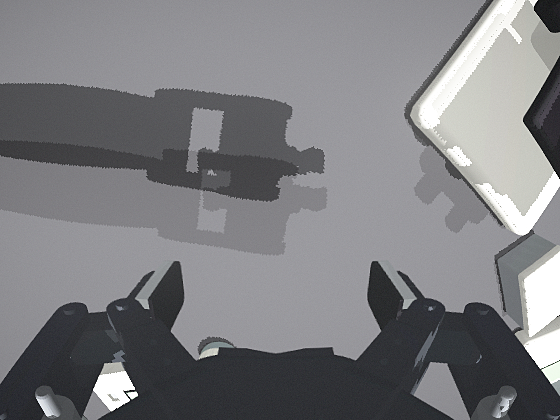

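The scene view shows the stand with a gauge in it at (183,180). Lookalike gauges lie at (152,182) and (170,231). The clamp is at (283,200), the near readout at (367,202), the dish, box and jar around them.

```bash
cat > h.py <<'E'
import numpy as np,cv2,pickle
def proj(p,X):
    X=np.atleast_2d(X); T=np.linalg.inv(p["world_from_camera"]); c=X@T[:3,:3].T+T[:3,3]
    c=c*[1,-1,-1]; K=p["mtx"]
    if p.get("name")=="wrist":
        r=np.hypot(c[:,0],c[:,1]); th=np.arctan2(r,c[:,2]); s=th/np.maximum(r,1e-12)
        return np.c_[K[0,0]*c[:,0]*s+K[0,2],K[1,1]*c[:,1]*s+K[1,2]]
    return np.c_[K[0,0]*c[:,0]/c[:,2]+K[0,2],K[1,1]*c[:,1]/c[:,2]+K[1,2]]
def ray(p,uv):
    K=p["mtx"]; a=np.array([(uv[0]-K[0,2])/K[0,0],(uv[1]-K[1,2])/K[1,1]])
    if p.get("name")=="wrist":
        th=np.hypot(*a); d=np.r_[a/max(th,1e-12)*np.sin(th),np.cos(th)]
    else: d=np.r_[a,1.]
    d=d*[1,-1,-1]; T=p["world_from_camera"]; return T[:3,3],T[:3,:3]@d
def onz(p,uv,z):
    o,d=ray(p,uv); return o+d*(z-o[2])/d[2]
def box(cx,cy,yaw,L):  # local pts-> world
    c,s=np.cos(yaw),np.sin(yaw); R=np.array([[c,-s,0],[s,c,0],[0,0,1]])
    return np.asarray(L,float)@R.T+[cx,cy,0]
def tri(obs):
    A=np.zeros((3,3));b=np.zeros(3)
    for p,uv in obs:
        o,d=ray(p,uv);d=d/np.linalg.norm(d);M=np.eye(3)-np.outer(d,d);A+=M;b+=M@o
    return np.linalg.solve(A,b)
def snap(n,tag):
    from plant import read_camera
    p=read_camera(n); p["name"]=n; cv2.imwrite(f"pics/{tag}.png",p["pixels"]); pickle.dump(p,open(f"pics/{tag}.pkl","wb")); return p
E
python3 - <<'E'
from h import *
P={n:pickle.load(open(f"pics/{n}0.pkl","rb")) for n in["scene","side","wrist"]}
for n in P:P[n]["name"]=n
sc,si,w=P["scene"],P["side"],P["wrist"]
print("rack",onz(sc,(186,192),0),onz(si,(310,330),0),tri([(sc,(186,192)),(si,(310,330))]))
print("clamp",onz(sc,(280,203),0),onz(si,(254,246),0),tri([(sc,(280,203)),(si,(254,246))]))
print("gap",tri([(sc,(283,186)),(si,(255,224))]))
print("readout",onz(sc,(367,205),0),onz(w,(141,375),0))
print("mouth",onz(si,(219,194),.045),onz(w,(113,396),.045))
E
python3 - <<'E'
import cv2
a=cv2.imread("pics/scene0.png");b=cv2.imread("pics/side0.png")
cv2.imwrite("pics/z1.png",cv2.resize(a[150:270,130:330],None,fx=4,fy=4,interpolation=2))
cv2.imwrite("pics/z2.png",cv2.resize(b[170:270,180:300],None,fx=5,fy=5,interpolation=2))
cv2.imwrite("pics/z3.png",cv2.resize(b[270:400,270:400],None,fx=4,fy=4,interpolation=2))
cv2.imwrite("pics/z4.png",cv2.resize(a[160:230,310:450],None,fx=5,fy=5,interpolation=2))
E
```

```text
rack [ 0.47892203 -0.30424398  0.        ] [ 0.48038652 -0.31359843  0.        ] [ 0.4797688  -0.30787185 -0.00271842]
clamp [ 4.90371236e-01  1.09863030e-02 -1.11022302e-16] [0.48570165 0.01314839 0.        ] [ 0.48705186  0.01214433 -0.0012863 ]
gap [0.48868062 0.0164713  0.07376963]
readout [0.46478135 0.29333923 0.        ] [0.46871335 0.29254244 0.        ]
mouth [0.46764001 0.2486229  0.045     ] [0.46759828 0.24964524 0.045     ]
```

View pics/z1.png

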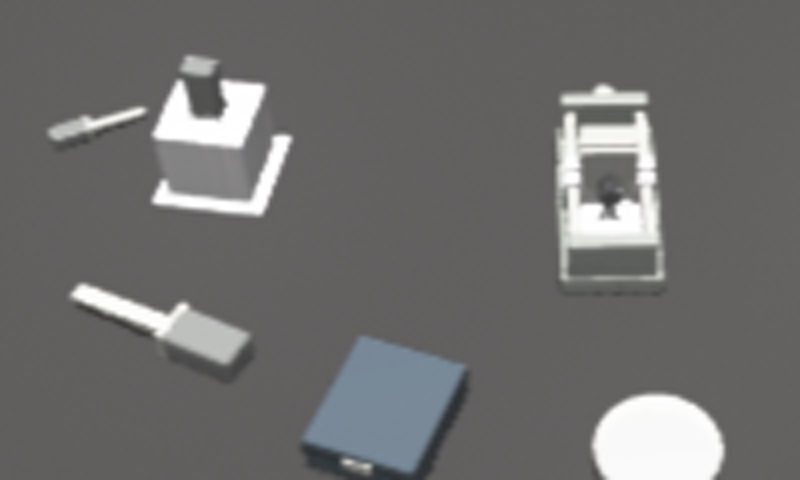

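View pics/z2.png

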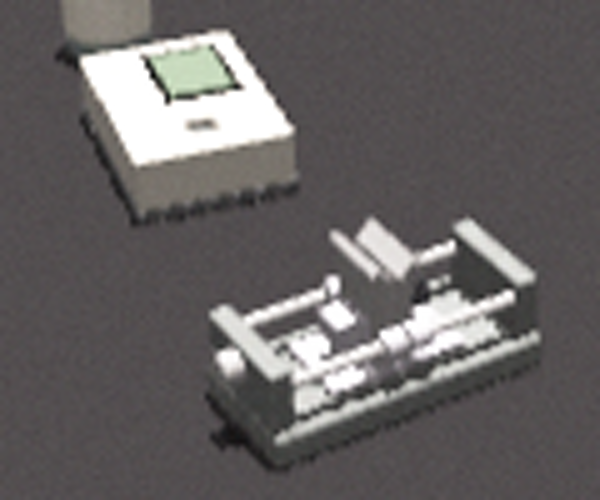

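View pics/z3.png

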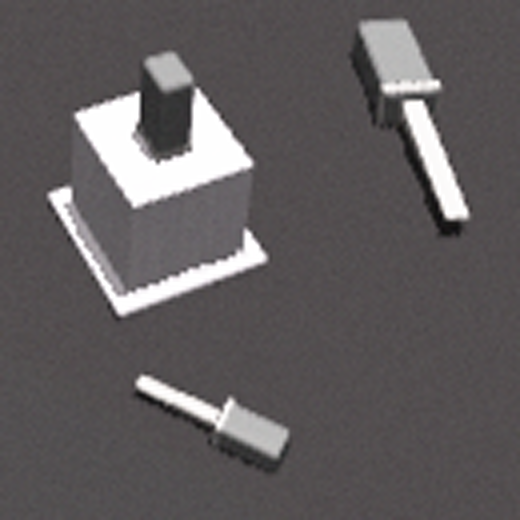

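View pics/z4.png

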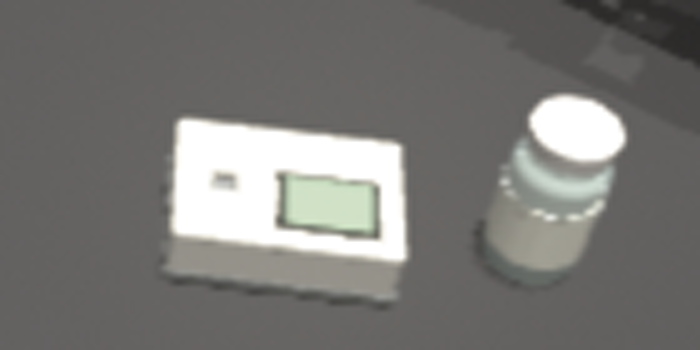

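jog_arm:
  targets: "20 -33 0 0 0 0 1;20 -33 0 0 0 0 1;20 -33 0 0 0 0 1;20 -33 0 0 0 0 1;20 -33 0 0 0 0 1;20 -33 0 0 0 0 1;20 -33 0 0 0 0 1;20 -33 0 0 0 0 1;10 -33 0 0 0 0 1"

```text
time: 1.8
eef_pos: [0.4363, 0.317, 0.2319]
tcp_rot: [0.194, 0.981, 0.002, 0.001]
contact_force: [1.1, 0.2, 0.6]
opening: 1.001
```

```bash
python3 - <<'E'
from h import *
from plant import *
print(grasp_offset if 'grasp_offset' in globals() else None)
p=snap("wrist","w1"); s=get_state(); print(s["eef_pos"],s["tcp_rot"],s["time"],s["qpos"].round(2))
for t in ["readout","button_mouth","clamp","gap_mouth"]:
    print(t,[(round(d["p"],2),[round(x,1) for x in d["uv"]]) for d in mark_of(t,p)][:3])
E
```

```text
0.0187
[0.43755174 0.31215905 0.23173101] [1.95444643e-01 9.80713392e-01 1.46804526e-04 1.61619987e-03] 1.85 [ 0.43 -0.02  1.92 -0.    1.24 -0.75]
readout [(0.94, [257.4, 220.7])]
button_mouth [(0.85, [226.6, 243.9])]
clamp [(0.65, [100.1, 297.0])]
gap_mouth [(0.16, [383.4, 167.1])]
```

View pics/w1.png

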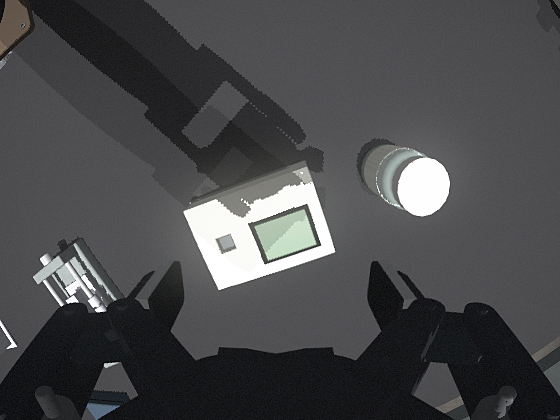

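The readout's top corners show at about (184,212), (219,290) and (334,250), with the button hole at (226,243).

```bash
python3 - <<'E'
from h import *
p=pickle.load(open("pics/w1.pkl","rb"))
for uv in [(184,212),(219,290),(334,250),(226.6,243.5)]: print(uv,onz(p,uv,.045).round(4))
a,b,c=[onz(p,u,.045) for u in[(184,212),(219,290),(334,250)]]
print(np.linalg.norm(b-a),np.linalg.norm(c-b), np.degrees(np.arctan2(*(b-a)[1::-1])))
cv2.imwrite("pics/w1z.png",cv2.resize(p["pixels"][180:300,170:350],None,fx=4,fy=4,interpolation=2))
E
```

```text
(184, 212) [0.4214 0.2196 0.045 ]
(219, 290) [0.5208 0.2142 0.045 ]
(334, 250) [0.5241 0.3536 0.045 ]
(226.6, 243.5) [0.4717 0.2477 0.045 ]
0.09954529264757442 0.13942316403643476 -3.0616082160092617
```

View pics/w1z.png

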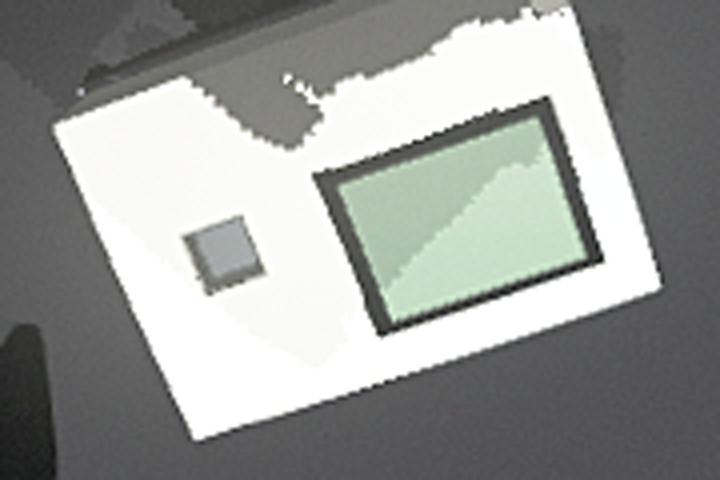

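jog_arm:
  targets: "3 -37 0 0 0 0 1;3 -37 0 0 0 0 1;3 -37 0 0 0 0 1;3 -37 0 0 0 0 1;3 -37 0 0 0 0 1;3 -37 0 0 0 0 1;3 -37 0 0 0 0 1;3 -37 0 0 0 0 1;0 -10 0 0 0 0 1"

```text
time: 2.8
eef_pos: [0.4559, 0.0176, 0.2335]
tcp_rot: [0.177, 0.984, 0.005, 0.002]
contact_force: [0.3, 0.3, -0.8]
opening: 0.999
```

```bash
python3 - <<'E'
from h import *
from plant import *
p=snap("wrist","w2"); s=get_state(); print(s["eef_pos"],s["tcp_rot"],s["time"],s["qpos"].round(2))
for t in ["clamp","gap_mouth","gauge","rack"]:
    print(t,[(round(d["p"],2),[round(x,1) for x in d["uv"]]) for d in mark_of(t,p)][:3])
E
```

```text
[0.4558486  0.01783974 0.23348489] [0.17691918 0.98421101 0.00492236 0.00201748] 2.85 [-0.19 -0.22  2.09  0.01  1.27 -1.41]
clamp [(0.72, [279.4, 211.3])]
gap_mouth [(0.6, [286.7, 231.0])]
gauge [(0.85, [23.4, 257.9])]
rack [(0.93, [72.9, 276.2]), (0.27, [370.6, 337.2]), (0.19, [278.8, 210.2])]
```

View pics/w2.png

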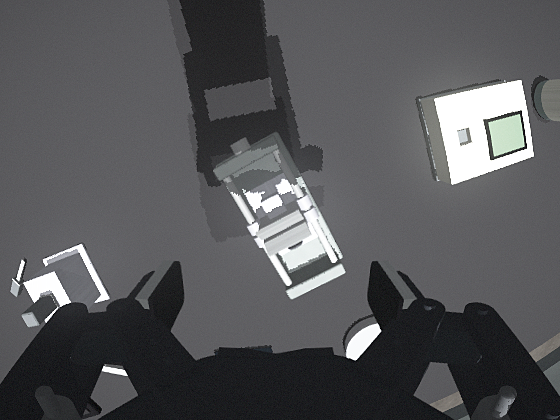

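```bash
python3 - <<'E'
from h import *
p=pickle.load(open("pics/w2.pkl","rb"))
cv2.imwrite("pics/w2z.png",cv2.resize(p["pixels"][125:305,200:355],None,fx=3.3,fy=3.3,interpolation=2))
g=onz(p,(286.7,231),.08);print(g, onz(p,(279.4,211.3),0),onz(p,(464,136),.045))
# overlay model
cx,cy=.487,.012
for yaw in [0]:
  pass
E
```

```text
[0.49228031 0.01911772 0.08      ] [0.49276831 0.01343975 0.        ] [0.47124315 0.2454785  0.045     ]
```

View pics/w2z.png

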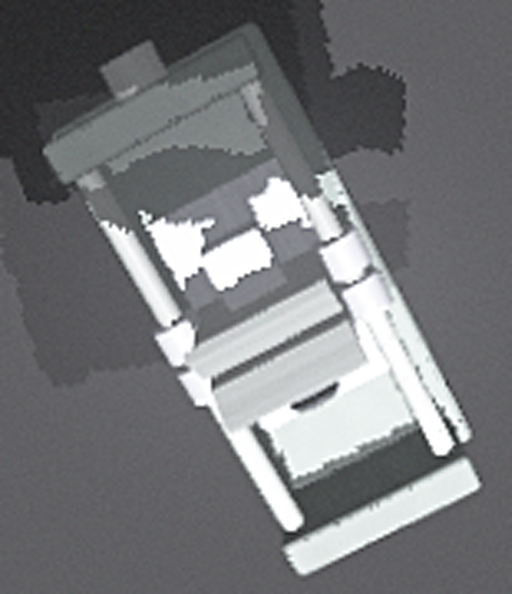

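```bash
python3 - <<'E'
from h import *
p=pickle.load(open("pics/w2.pkl","rb"))
f=lambda u,v,z: onz(p,(u/3.3+200,v/3.3+125),z)
a,b=f(208,383,.08),f(345,323,.08)
print("gap",a,b,(a+b)/2,np.linalg.norm(a-b),np.degrees(np.arctan2(*(b-a)[:2]))*-1)
c,d=f(302,573,.058),f(481,486,.058); print("far outer",c,d,(c+d)/2,np.linalg.norm(c-d),-np.degrees(np.arctan2(*(d-c)[:2])))
e,g=f(45,148,.058),f(249,60,.058); print("near",e,g)
E
```

```text
gap [ 0.49390845 -0.00587938  0.08      ] [0.49062046 0.03788734 0.08      ] [0.49226446 0.01600398 0.08      ] 0.04389004946715926 4.296300773058715
far outer [ 0.57777378 -0.00464806  0.058     ] [0.56853157 0.06227693 0.058     ] [0.57315268 0.02881444 0.058     ] 0.06756014792855737 7.862705252473092
near [ 0.41422821 -0.028611    0.058     ] [0.41153869 0.03789361 0.058     ]
```

```bash
cat > fit.py <<'E'
from h import *
from scipy.optimize import minimize
from scipy.spatial import ConvexHull
def bx(x0,x1,y0,y1,z0,z1): return [(x,y,z) for x in(x0,x1) for y in(y0,y1) for z in(z0,z1)]
M={"clamp":[bx(-.085,.085,-.04,.04,0,.02),bx(-.085,-.071,-.04,.04,0,.058),bx(.071,.085,-.04,.04,0,.058)],
"rack":[bx(-.035,.035,-.035,.035,0,.071)],"readout":[bx(-.05,.05,-.07,.07,0,.045)]}
def ren(p,name,q,ss=4):
    m=np.zeros((420*ss,560*ss),np.uint8)
    for b in M[name]:
        uv=proj(p,box(*q,b)); h=cv2.convexHull(((uv+.5)*ss).astype(np.int32)); cv2.fillConvexPoly(m,h,255)
    return cv2.resize(m,(560,420),interpolation=cv2.INTER_AREA)/255.
def fit(name,obs,q0):
    def cost(v):
        q=(v[0]/1e3,v[1]/1e3,v[2]/100); t=0
        for p,m in obs: t+=np.abs(ren(p,name,q)-m).sum()/m.sum()
        return t
    v0=np.array([q0[0]*1e3,q0[1]*1e3,q0[2]*100.]);best=None
    for dy in(-10,0,10):
        s=np.vstack([v0+[0,0,dy],v0+[6,0,dy],v0+[0,6,dy],v0+[0,0,dy+8]])
        r=minimize(cost,v0,method="Nelder-Mead",options=dict(initial_simplex=s,maxiter=120,xatol=.1,fatol=1e-4))
        if best is None or r.fun<best.fun:best=r
    v=best.x; return v[0]/1e3,v[1]/1e3,np.degrees(v[2]/100),best.fun
E
python3 - <<'E'
from fit import *
from plant import *
si=pickle.load(open("pics/side0.pkl","rb"));si["name"]="side"
w1=pickle.load(open("pics/w1.pkl","rb"));w2=pickle.load(open("pics/w2.pkl","rb"))
for name,q0,ps in [("clamp",(.49,.014,.1),[si,w2]),("readout",(.467,.29,-.03),[si,w1,w2]),("rack",(.48,-.308,0),[si])]:
    obs=[]
    for p in ps:
        try: d=silhouettes(name,p)
        except Exception as e: print(e);continue
        if d:
            obs.append((p,d[0]["mask"].astype(float)));print(name,p["name"],d[0]["p"],d[0]["uv"],d[0]["mask"].sum())
            pickle.dump(d[0]["mask"],open(f"pics/m_{name}_{p['shot']}.pkl","wb"))
    for o in obs: print(name,o[0]["name"],fit(name,[o],q0))
    print(name,"all",fit(name,obs,q0))
E
```

```text
clamp side 0.83 [253.7, 240.3] 1981
clamp wrist 0.56 [283.4, 214.3] 10773
clamp side (np.float64(0.4910441983256283), np.float64(0.01982207971929728), np.float64(8.90913748356007), np.float64(0.19964565331432926))
clamp wrist (np.float64(0.48902471281845583), np.float64(0.01573571792271173), np.float64(8.301596539903699), np.float64(0.0730570070783349))
clamp all (np.float64(0.4908141939862309), np.float64(0.016883251611855683), np.float64(8.43819778409209), np.float64(0.29415756043817226))
readout side 0.73 [214.9, 195.7] 1217
readout wrist 0.97 [258.7, 226.3] 12280
readout wrist 0.88 [474.9, 129.6] 9041
readout side (np.float64(0.47123220724260784), np.float64(0.2879062374971421), np.float64(-2.229090238836835), np.float64(0.02989994683164967))
readout wrist (np.float64(0.47203559271784706), np.float64(0.28629005629320753), np.float64(-2.650772347334435), np.float64(0.030579612952672926))
readout wrist (np.float64(0.4729067254062833), np.float64(0.28632791691672377), np.float64(-2.9118175056848217), np.float64(0.03129620834065292))
readout all (np.float64(0.4714813390382046), np.float64(0.2864017080708121), np.float64(-2.475062119598201), np.float64(0.10075313794440671))
rack side 0.91 [306.8, 320.5] 1937
rack side (np.float64(0.4752271049520313), np.float64(-0.3135906366340527), np.float64(-2.638044358812671), np.float64(0.20661827973316327))
rack all (np.float64(0.4752271049520313), np.float64(-0.3135906366340527), np.float64(-2.638044358812671), np.float64(0.20661827973316327))
```

jog_arm:
  targets: "1 -37 0 0 0 0 1;1 -37 0 0 0 0 1;1 -37 0 0 0 0 1;1 -37 0 0 0 0 1;1 -37 0 0 0 0 1;1 -37 0 0 0 0 1;1 -37 0 0 0 0 1"

```text
time: 3.93
eef_pos: [0.462, -0.2384, 0.2339]
tcp_rot: [0.165, 0.986, 0.007, 0.003]
contact_force: [1.1, 0.6, -0.7]
opening: 1.003
```

```bash
python3 - <<'E'
from fit import *
from plant import *
p=snap("wrist","w3"); s=get_state(); print(s["eef_pos"],s["tcp_rot"],s["time"],s["qpos"].round(2))
for t in ["gauge","rack"]:
    print(t,[(round(d["p"],2),[round(x,1) for x in d["uv"]]) for d in mark_of(t,p)][:3])
m=[(d["p"],d["uv"],d["mask"].sum()) for d in silhouettes("gauge",p)];print(m)
E
```

```text
[ 0.46203854 -0.24465867  0.23414772] [0.16731357 0.9858882  0.00415377 0.00365572] 3.9833 [-0.69 -0.06  1.95  0.01  1.25 -1.92]
gauge [(0.94, [222.2, 216.8]), (0.85, [146.4, 195.5]), (0.7, [215.8, 334.1])]
rack [(0.94, [223.1, 213.6])]
[(0.93, [209.9, 247.4], np.int64(1195)), (0.92, [125.8, 227.1], np.int64(577)), (0.91, [289.4, 335.1], np.int64(2034))]
```

View pics/w3.png

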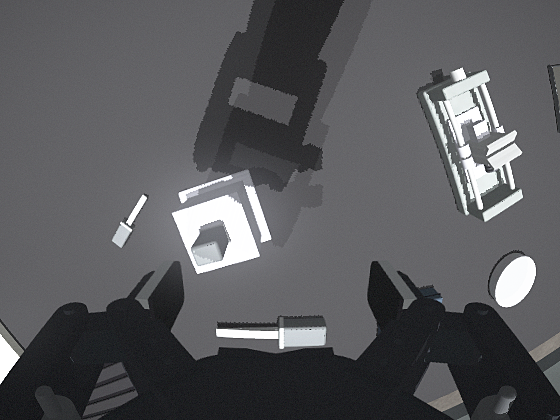

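```bash
python3 - <<'E'
from fit import *
p=pickle.load(open("pics/w3.pkl","rb"))
cv2.imwrite("pics/w3z.png",cv2.resize(p["pixels"][160:285,160:290],None,fx=4.5,fy=4.5,interpolation=2))
from plant import *
obs=[(p,silhouettes("clamp",p)[0]["mask"].astype(float))]
print(fit("clamp",obs,(.49,.016,.14)))
E
```

```text
(np.float64(0.4901966527739795), np.float64(0.019987941179401968), np.float64(8.661858746640009), np.float64(0.16455797615012477))
```

View pics/w3z.png

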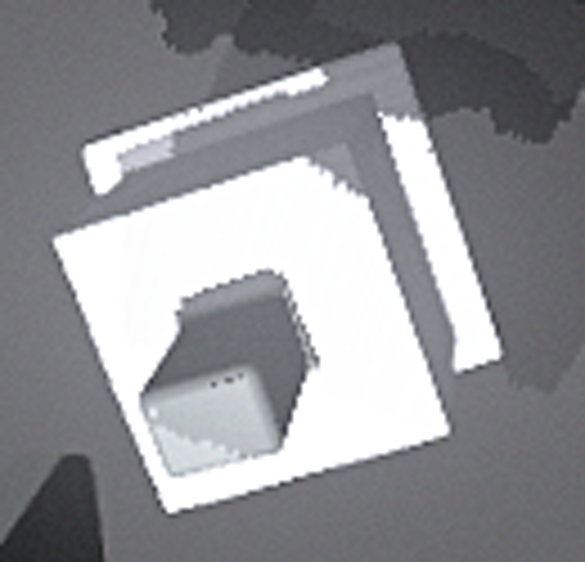

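```bash
python3 - <<'E'
from h import *
p=pickle.load(open("pics/w3.pkl","rb"))
f=lambda u,v,z: onz(p,(u/4.5+160,v/4.5+160),z)
H=np.array([f(*q,.121) for q in[(140,400),(265,364),(285,450),(170,478)]]);print(H.round(4),H.mean(0))
print(np.linalg.norm(np.roll(H,-1,0)-H,axis=1))
R=np.array([f(*q,.071) for q in[(53,238),(347,143),(450,435),(168,512)]]);print(R.round(4),R.mean(0))
d=np.roll(R,-1,0)-R; print(np.linalg.norm(d,axis=1),np.degrees(np.arctan2(d[:,1],d[:,0])))
d=np.roll(H,-1,0)-H; print(np.degrees(np.arctan2(d[:,1],d[:,0])))
E
```

```text
[[ 0.4735 -0.3157  0.121 ]
 [ 0.4745 -0.2897  0.121 ]
 [ 0.492  -0.2928  0.121 ]
 [ 0.4904 -0.3168  0.121 ]] [ 0.48259267 -0.30371287  0.121     ]
[0.02601792 0.01785022 0.02404415 0.0170026 ]
[[ 0.4462 -0.3387  0.071 ]
 [ 0.4486 -0.2684  0.071 ]
 [ 0.5193 -0.2705  0.071 ]
 [ 0.5166 -0.3405  0.071 ]] [ 0.48267793 -0.30451131  0.071     ]
[0.07032842 0.07075092 0.07001029 0.07039889] [ 88.10000664  -1.75240508 -92.18935918 178.50797945]
[ 87.79381145  -9.97881838 -93.84842673 176.34308201]
```

```bash
cat >> h.py <<'E'
from scipy.spatial.transform import Rotation as Ro
def delta(x,y,z,yawy):
    from plant import get_state
    s=get_state(); a=np.radians((yawy+90)/2); T=Ro.from_quat([np.cos(a),np.sin(a),0,0])
    r=(T*Ro.from_quat(s["tcp_rot"]).inv()).as_rotvec(degrees=True)
    print("t",s["time"],"pos",s["eef_pos"].round(4),"d mm",((np.array([x,y,z])-s["eef_pos"])*1e3).round(1),"rot",r.round(2),"F",s["contact_force"].round(2),"op",round(s["opening"],3))
E
python3 -c "
from h import *
delta(.4827,-.3045,.082,88)"
```

```text
t 4.1833 pos [ 0.462  -0.2363  0.2334] d mm [  20.7  -68.2 -151.4] rot [-0.85  0.29 17.07] F [ 0.12  0.39 -0.12] op 0.999
```

jog_arm:
  targets: "7 -23 0 -0.3 0.1 6 1;7 -23 0 -0.3 0.1 6 1;7 -22 0 -0.3 0.1 5 1;0 0 -20 0 0 0 1;0 0 -20 0 0 0 1;0 0 0 0 0 0 1"

```text
time: 4.68
eef_pos: [0.4868, -0.2965, 0.1942]
tcp_rot: [0.003, 1.0, -0.001, 0.001]
contact_force: [-0.3, 0.8, -0.7]
opening: 1.002
```

```bash
python3 - <<'E'
from h import *
from plant import *
p=snap("wrist","w4")
delta(.4827,-.3045,.082,88)
print([(round(d["p"],2),[round(x,1) for x in d["uv"]]) for d in mark_of("rack",p)][:3])
E
```

```text
t 4.7333 pos [ 0.4874 -0.2966  0.1961] d mm [  -4.7   -7.9 -114.1] rot [ 0.19  0.22 -1.67] F [-0.01  0.98  0.34] op 1.002
[(0.93, [264.7, 183.7])]
```

View pics/w4.png

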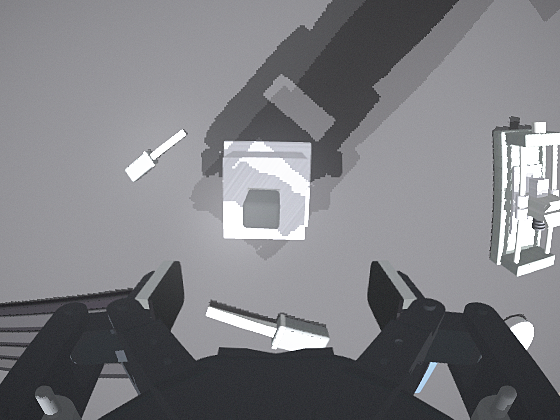

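```bash
python3 - <<'E'
from h import *
p=pickle.load(open("pics/w4.pkl","rb"))
for q in [(223.5,240),(310.5,238.5),(223.5,142),(311,142)]: print(q,onz(p,q,.071).round(4))
for q in [(243.5,228),(280,228),(244,205),(279,205)]: print(q,onz(p,q,.121).round(4))
cv2.imwrite("pics/w4z.png",cv2.resize(p["pixels"][130:250,210:320],None,fx=5,fy=5,interpolation=2))
E
```

```text
(223.5, 240) [ 0.5187 -0.341   0.071 ]
(310.5, 238.5) [ 0.5177 -0.2648  0.071 ]
(223.5, 142) [ 0.4338 -0.3373  0.071 ]
(311, 142) [ 0.4346 -0.2659  0.071 ]
(243.5, 228) [ 0.491  -0.3175  0.121 ]
(280, 228) [ 0.4912 -0.292   0.121 ]
(244, 205) [ 0.4744 -0.3166  0.121 ]
(279, 205) [ 0.4746 -0.2926  0.121 ]
```

View pics/w4z.png

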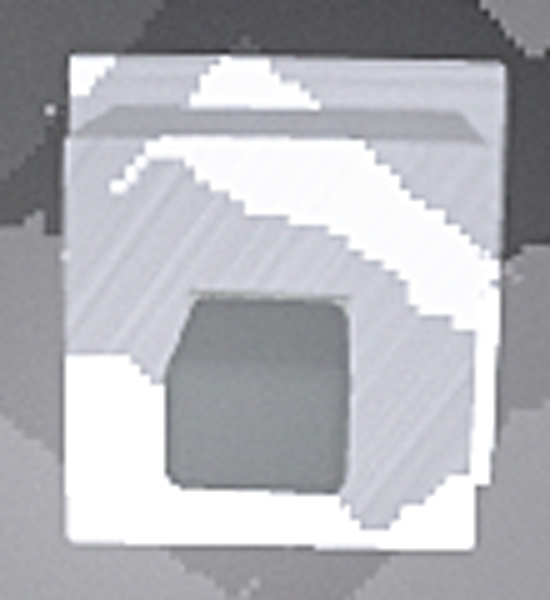

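jog_arm:
  targets: "-4 -7 -20 0.2 0.2 -1.5 1;0 0 -25 0 0 0 1;0 0 -25 0 0 0 1;0 0 -20 0 0 0 1;0 0 -12 0 0 0 1;0 0 0 0 0 0 1"

```text
time: 5.28
eef_pos: [0.4904, -0.3027, 0.1054]
tcp_rot: [0.012, 1.0, -0.007, 0.009]
contact_force: [-1.1, 0.4, 0.3]
opening: 0.999
```

```bash
python3 -c "
from h import *
delta(.4827,-.3045,.082,88)"
```

```text
t 5.2833 pos [ 0.4904 -0.3027  0.1054] d mm [ -7.7  -1.8 -23.4] rot [ 0.87  1.03 -0.58] F [-1.14  0.43  0.31] op 0.999
```

jog_arm:
  targets: "-5 -1 -8 0.5 0.6 -0.3 1;0 0 0 0 0 0 1;-3 -1 -8 0.3 0.4 -0.3 1;0 0 -5 0 0 0 1;0 0 0 0 0 0 1"

```text
time: 5.7
eef_pos: [0.4849, -0.3063, 0.0891]
tcp_rot: [0.017, 1.0, -0.003, 0.003]
contact_force: [1.0, 0.2, 0.2]
opening: 1.002
```

```bash
python3 -c "
from h import *
delta(.4827,-.3045,.082,88)"
```

```text
t 5.7 pos [ 0.4849 -0.3063  0.0891] d mm [-2.2  1.8 -7.1] rot [ 0.37  0.34 -0.02] F [1.   0.25 0.24] op 1.002
```

jog_arm:
  targets: "-2 2 -5 0.3 0.3 0 1;0 0 -2 0 0 0 1;0 0 0 0 0 0 1;0 0 0 0 0 0 1"

```text
time: 6.03
eef_pos: [0.4831, -0.3048, 0.0823]
tcp_rot: [0.018, 1.0, -0.001, 0.001]
contact_force: [1.1, 0.5, 0.6]
opening: 1.001
```

```bash
python3 -c "
from h import *
delta(.4827,-.3045,.082,88)
p=snap('wrist','w5');p=snap('side','s5')
cv2.imwrite('pics/s5z.png',cv2.resize(p['pixels'][250:370,250:370],None,fx=5,fy=5,interpolation=2))"
```

```text
t 6.0333 pos [ 0.4831 -0.3048  0.0823] d mm [-0.4  0.3 -0.3] rot [0.1  0.08 0.01] F [1.07 0.45 0.56] op 1.001
```

View pics/w5.png

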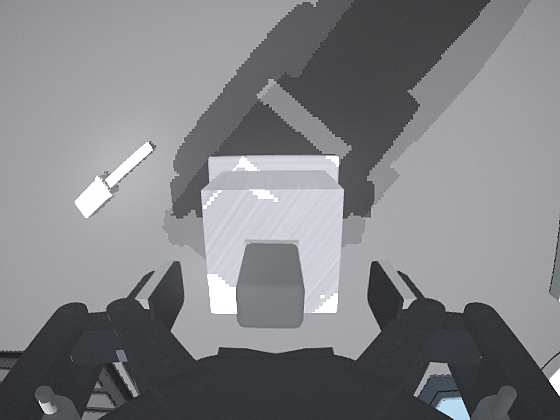

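View pics/s5z.png

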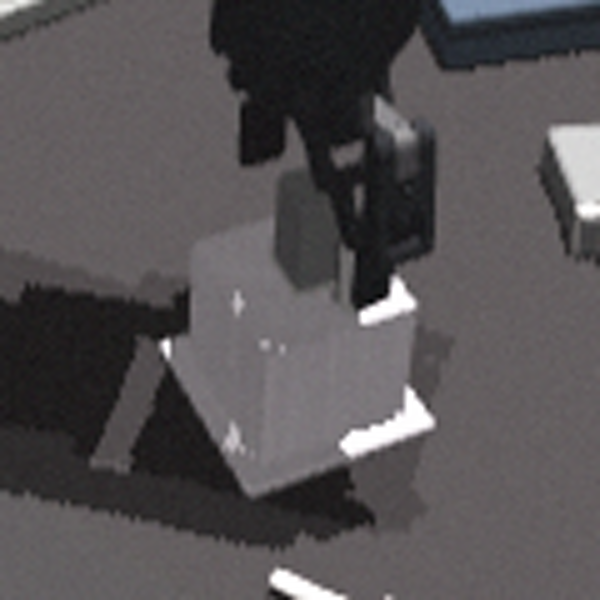

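The handle stands centred between the pads. Closing on it.

jog_arm:
  targets: "0 0 0 0 0 0 -1;0 0 0 0 0 0 -1;0 0 0 0 0 0 -1;0 0 0 0 0 0 -1;0 0 0 0 0 0 -1;0 0 0 0 0 0 -1;0 0 0 0 0 0 -1;0 0 0 0 0 0 -1"
  force: 50

```text
time: 6.8
eef_pos: [0.4837, -0.3052, 0.0832]
tcp_rot: [0.017, 1.0, -0.002, 0.001]
contact_force: [0.4, 0.0, 0.0]
opening: 0.301
```

```bash
python3 -c "
from h import *
delta(.4827,-.3045,.19,88)
p=snap('wrist','w6')"
```

```text
t 6.8 pos [ 0.4837 -0.3052  0.0832] d mm [ -1.    0.7 106.8] rot [0.18 0.16 0.  ] F [0.4  0.02 0.02] op 0.301
```

View pics/w6.png

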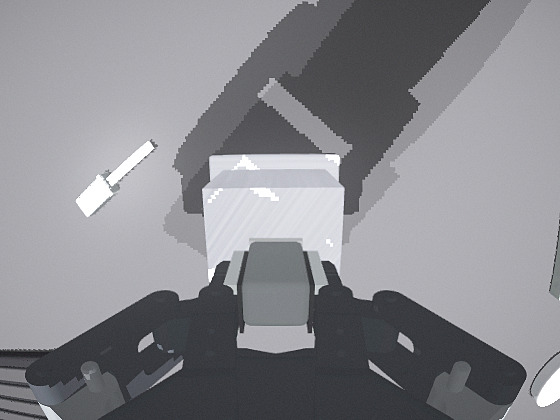

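jog_arm:
  targets: "0 0 10 0 0 0 -1;0 0 20 0 0 0 -1;0 0 25 0 0 0 -1;0 0 25 0 0 0 -1;0 0 25 0 0 0 -1;0 0 20 0 0 0 -1;0 0 10 0 0 0 -1;0 0 0 0 0 0 -1"

```text
time: 7.52
eef_pos: [0.4806, -0.3051, 0.2248]
tcp_rot: [0.017, 1.0, -0.003, -0.001]
contact_force: [-0.0, -0.3, -0.7]
opening: 0.295
```

```bash
python3 -c "
from h import *
delta(.4705,.247,.21,88)
p=snap('wrist','w7');p=snap('side','s7')
cv2.imwrite('pics/s7z.png',cv2.resize(p['pixels'][190:350,230:390],None,fx=3.7,fy=3.7,interpolation=2))"
```

```text
t 7.5167 pos [ 0.4806 -0.3051  0.2248] d mm [-10.1 552.1 -14.8] rot [ 0.3  -0.08 -0.05] F [-0.01 -0.32 -0.75] op 0.295
```

View pics/s7z.png

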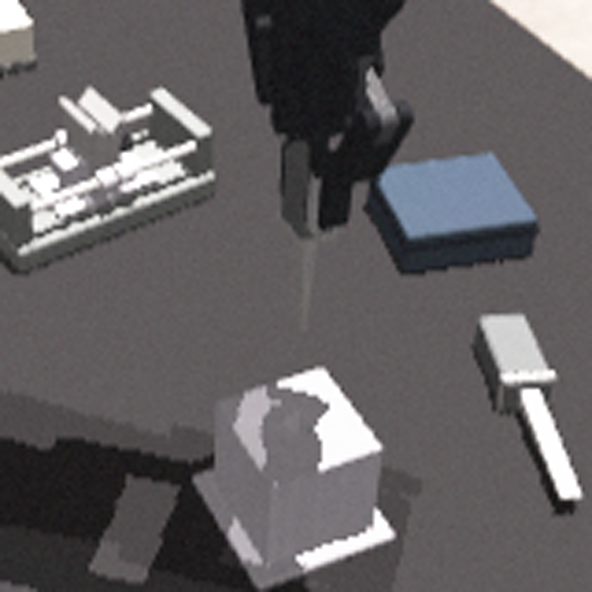

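```bash
python3 -c "
from h import *
from plant import *
p=pickle.load(open('pics/s7.pkl','rb'))
s=get_state();R=Ro.from_quat(s['tcp_rot']).as_matrix()
t=s['eef_pos']+R@[0,0,.077];print(t,proj(p,t),proj(p,s['eef_pos']+R@[0,0,.012]))
print([(d['p'],d['uv']) for d in mark_of('gauge',p)])
"
```

```text
[ 0.4793414  -0.30450882  0.14487969] [[311.13843776 277.57999754]] [[313.05745649 252.10313454]]
[(0.93, [386.1, 323.8]), (0.83, [306.6, 366.6]), (0.7, [310.9, 279.5])]
```

jog_arm:
  targets: "0 25 0 0.1 0 0 -1;0 37 0 0.1 0 0 -1;0 37 0 0 0 0 -1;0 37 0 0 0 0 -1;0 37 0 0 0 0 -1;-1 37 0 0 0 0 -1;-1 37 0 0 0 0 -1;-1 37 0 0 0 0 -1;-1 37 0 0 0 0 -1;-1 37 0 0 0 0 -1"

```text
time: 8.5
eef_pos: [0.4607, 0.0655, 0.1977]
tcp_rot: [0.025, 0.999, 0.008, -0.02]
contact_force: [0.3, -0.1, -0.4]
opening: 0.301
```

```bash
python3 -c "
from h import *
delta(.4705,.247,.16,88)"
```

```text
t 8.5 pos [0.4607 0.0655 0.1977] d mm [  9.8 181.5 -37.7] rot [-0.91 -2.33  0.83] F [ 0.31 -0.15 -0.41] op 0.301
```

jog_arm:
  targets: "3 35 2 -0.3 -0.8 0.3 -1;3 35 0 -0.3 -0.8 0.3 -1;2 35 0 -0.2 -0.4 0 -1;0 33 0 0 0 0 -1;0 20 -5 0 0 0 -1;0 10 0 0 0 0 -1;0 0 0 0 0 0 -1"

```text
time: 9.08
eef_pos: [0.4572, 0.2468, 0.1792]
tcp_rot: [0.015, 1.0, -0.001, -0.015]
contact_force: [-0.6, -0.0, -0.7]
opening: 0.298
```

```bash
python3 -c "
from h import *
delta(.4705,.247,.145,87.5)"
```

```text
t 9.0833 pos [0.4572 0.2468 0.1792] d mm [ 13.3   0.2 -34.2] rot [ 0.1  -1.74 -0.8 ] F [-0.63 -0.03 -0.7 ] op 0.298
```

jog_arm:
  targets: "8 0 -12 0.1 -1 -0.5 -1;4 0 -8 0 -0.5 0 -1;1 0 -6 0 -0.2 0 -1;0 0 0 0 0 0 -1;0 0 0 0 0 0 -1"

```text
time: 9.5
eef_pos: [0.4686, 0.2425, 0.1478]
tcp_rot: [0.02, 1.0, -0.003, -0.004]
contact_force: [-0.4, 0.2, -0.6]
opening: 0.3
```

```bash
python3 -c "
from h import *
from plant import *
delta(.4705,.247,.145,87.5)
p=snap('wrist','w8');q=snap('side','s8');r=snap('scene','c8')
s=get_state();R=Ro.from_quat(s['tcp_rot']).as_matrix();t=s['eef_pos']+R@[0,0,.077]
for a in(p,q,r):print(a['name'],proj(a,[t,[.4705,.247,.045]]).round(1).tolist(),[(round(d['p'],2),d['uv']) for d in mark_of('button_mouth',a)],[(round(d['p'],2),d['uv']) for d in mark_of('gauge',a)])
cv2.imwrite('pics/s8z.png',cv2.resize(q['pixels'][130:230,160:280],None,fx=5,fy=5,interpolation=2))
cv2.imwrite('pics/c8z.png',cv2.resize(r['pixels'][140:230,320:440],None,fx=5,fy=5,interpolation=2))"
```

```text
t 9.5 pos [0.4686 0.2425 0.1478] d mm [ 1.9  4.5 -2.8] rot [ 0.28 -0.47 -0.19] F [-0.39  0.2  -0.62] op 0.3
wrist [[274.3, 221.7], [280.1, 214.2]] [(0.96, [279.0, 212.5])] [(0.6, [274.0, 218.0])]
side [[219.3, 187.4], [220.0, 194.0]] [(0.84, [219.4, 193.9])] [(0.75, [385.5, 324.0]), (0.64, [218.3, 189.6])]
scene [[354.9, 189.0], [354.9, 195.5]] [(0.9, [354.3, 196.0]), (0.26, [226.7, 257.5])] [(0.69, [356.1, 189.2]), (0.67, [165.8, 175.3]), (0.57, [148.4, 222.4])]
```

View pics/s8z.png

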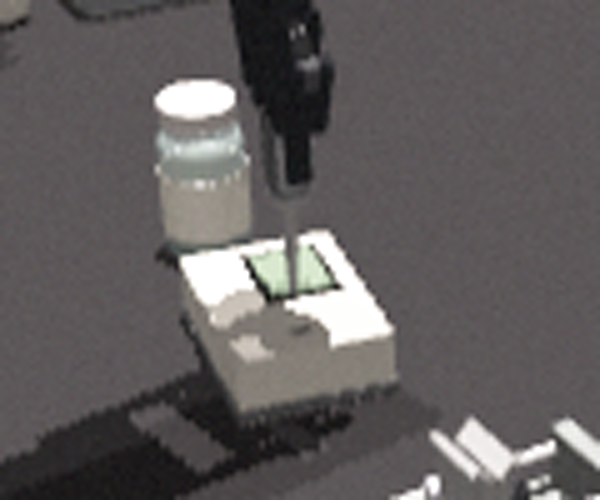

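View pics/c8z.png

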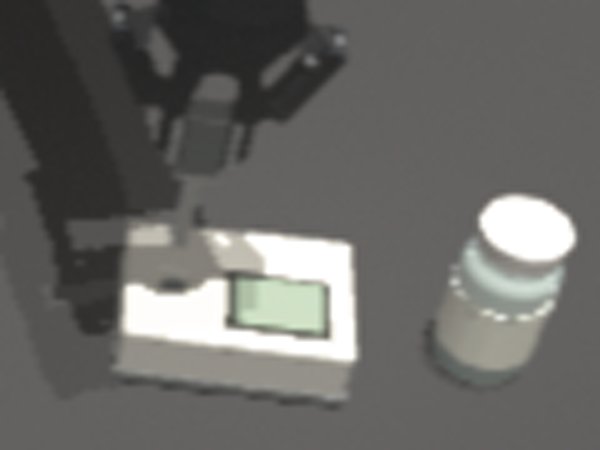

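View pics/w8.png

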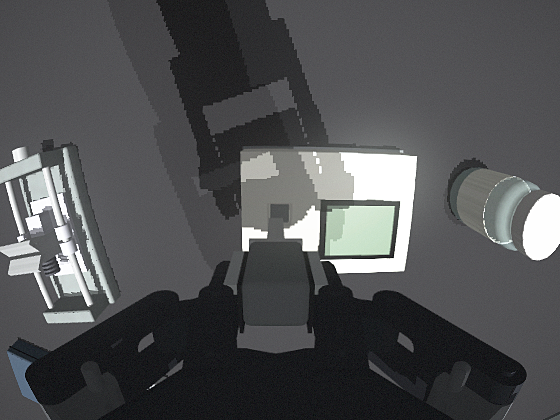

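jog_arm:
  targets: "2 4 0 0.2 -0.4 0 -1;0 0 0 0 0 0 -1;0 0 0 0 0 0 -1"

```text
time: 10.2
eef_pos: [0.4713, 0.2483, 0.1492]
tcp_rot: [0.019, 1.0, 0.0, 0.001]
contact_force: [-0.3, -0.7, -1.2]
opening: 0.297
```

```bash
python3 -c "
from h import *
delta(.4705,.247,.124,87.5)"
```

```text
t 10.2 pos [0.4713 0.2483 0.1492] d mm [ -0.8  -1.3 -25.2] rot [-0.01  0.14 -0.29] F [-0.29 -0.65 -1.22] op 0.297
```

jog_arm:
  targets: "-1 -1 -8 0 0 0 -1;0 0 -10 0 0 0 -1;0 0 -6 0 0 0 -1;0 0 0 0 0 0 -1;0 0 0 0 0 0 -1"

```text
time: 10.62
eef_pos: [0.4695, 0.2472, 0.1219]
tcp_rot: [0.019, 1.0, -0.0, 0.001]
contact_force: [-0.2, -0.0, -1.4]
opening: 0.299
```

```bash
python3 -c "
from h import *
delta(.4705,.247,.118,87.5)
p=snap('side','s9')
cv2.imwrite('pics/s9z.png',cv2.resize(p['pixels'][150:220,180:260],None,fx=7,fy=7,interpolation=2))
p=snap('wrist','w9')
cv2.imwrite('pics/w9z.png',cv2.resize(p['pixels'][130:290,200:420],None,fx=3,fy=3,interpolation=2))"
```

```text
t 10.6167 pos [0.4695 0.2472 0.1219] d mm [ 1.  -0.2 -3.9] rot [ 0.02  0.07 -0.33] F [-0.22 -0.02 -1.38] op 0.299
```

View pics/s9z.png

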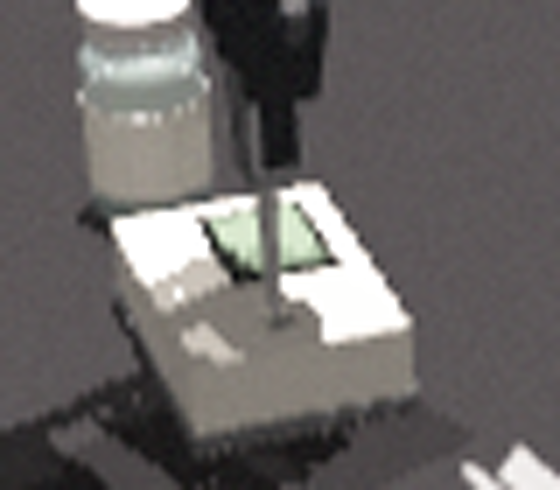

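View pics/w9z.png

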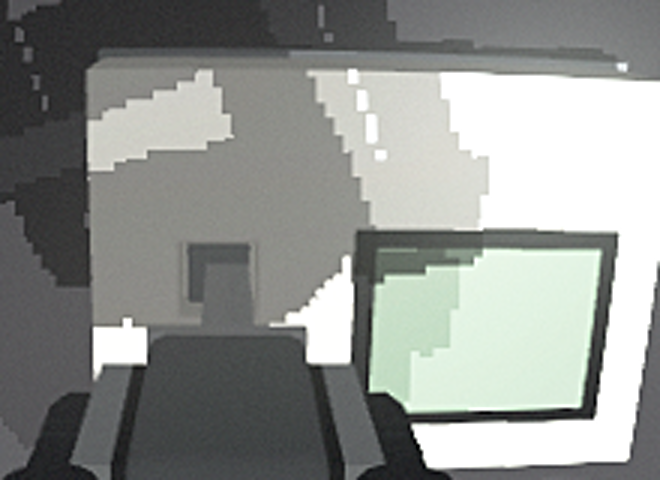

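jog_arm:
  targets: "1 -2 0 0 0 0 -1;0 0 -3 0 0 0 -1;0 0 -3 0 0 0 -1;0 0 0 0 0 0 -1;0 0 0 0 0 0 -1"

```text
time: 11.13
eef_pos: [0.4717, 0.2452, 0.1169]
tcp_rot: [0.019, 1.0, 0.0, 0.002]
contact_force: [0.3, 0.4, -0.5]
opening: 0.296
```

```bash
python3 -c "
from h import *
delta(.4705,.245,.112,87.5)
p=snap('wrist','w10')
cv2.imwrite('pics/w10z.png',cv2.resize(p['pixels'][130:290,200:420],None,fx=3,fy=3,interpolation=2))"
```

```text
t 11.1333 pos [0.4717 0.2452 0.1169] d mm [-1.2 -0.2 -4.9] rot [-0.03  0.23 -0.32] F [ 0.27  0.36 -0.47] op 0.296
```

View pics/w10z.png

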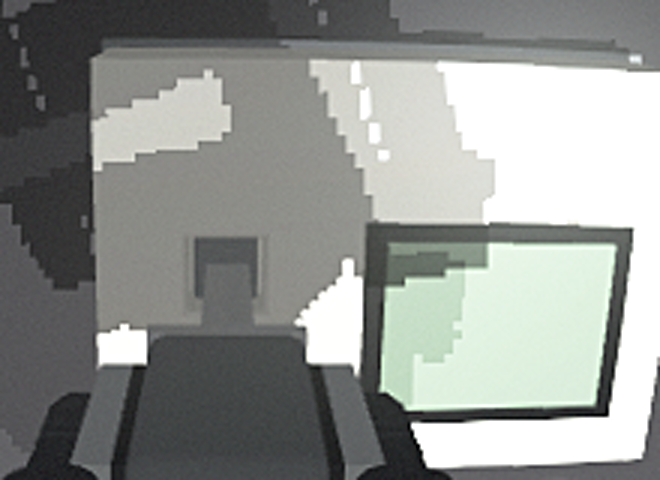

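jog_arm:
  targets: "0 0 -3 0 0 0 -1;0 0 -3 0 0 0 -1;0 0 -1 0 0 0 -1;0 0 0 0 0 0 -1"

```text
time: 11.52
eef_pos: [0.4723, 0.2454, 0.1125]
tcp_rot: [0.019, 1.0, 0.0, 0.002]
contact_force: [-1.9, -1.5, 3.9]
opening: 0.295
```

```bash
python3 -c "
from h import *
delta(.4715,.245,.112,87.5)"
```

```text
t 11.5167 pos [0.4723 0.2454 0.1125] d mm [-0.8 -0.4 -0.5] rot [-0.01  0.22 -0.34] F [-1.87 -1.45  3.89] op 0.295
```

jog_arm:
  targets: "0 0 -2 0 0 0 -1;0 0 -1 0 0 0 -1;0 0 0 0 0 0 -1;0 0 0 0 0 0 -1"

```text
time: 11.85
eef_pos: [0.4726, 0.2456, 0.1127]
tcp_rot: [0.018, 1.0, -0.0, 0.001]
contact_force: [-1.1, -1.0, 2.8]
opening: 0.296
```

```bash
python3 -c "
from h import *
delta(.4715,.245,.112,87.5)"
```

```text
t 11.85 pos [0.4726 0.2456 0.1127] d mm [-1.1 -0.6 -0.7] rot [ 0.05  0.13 -0.38] F [-1.05 -1.05  2.85] op 0.296
```

jog_arm:
  targets: "0 0 -3 0 0 0 -1;0 0 -3 0 0 0 -1;0 0 -3 0 0 0 -1"

```text
time: 12.1
eef_pos: [0.4755, 0.246, 0.1113]
tcp_rot: [0.018, 1.0, -0.001, 0.003]
contact_force: [-5.7, -2.8, 17.2]
opening: 0.295
```

```bash
python3 -c "
from h import *
delta(.4715,.245,.112,87.5)
p=snap('wrist','w11')
cv2.imwrite('pics/w11z.png',cv2.resize(p['pixels'][130:290,200:420],None,fx=3,fy=3,interpolation=2))
delta(.4715,.245,.112,87.5)"
```

```text
t 12.1 pos [0.4755 0.246  0.1113] d mm [-4.  -1.   0.7] rot [ 0.11  0.34 -0.46] F [-5.66 -2.79 17.22] op 0.295
t 12.15 pos [0.4757 0.246  0.1113] d mm [-4.2 -1.   0.7] rot [ 0.11  0.37 -0.46] F [-5.19 -2.6  15.93] op 0.298
```

View pics/w11z.png

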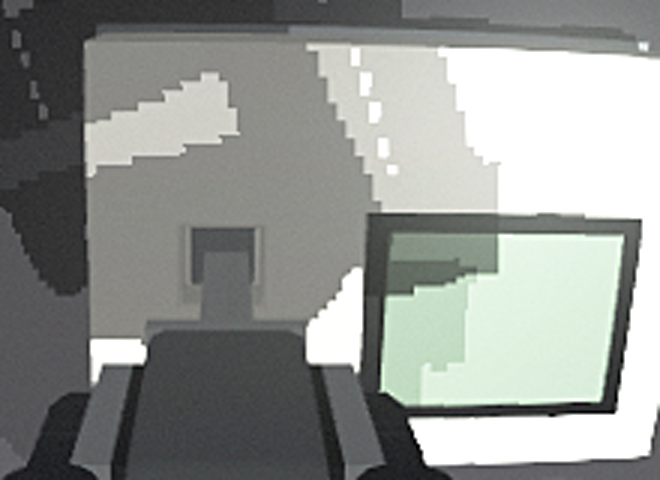

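jog_arm:
  targets: "-1 0 -2 0 0 0 -1;-1 0 -2 0 0 0 -1;-1 0 -2 0 0 0 -1"

```text
time: 12.4
eef_pos: [0.4753, 0.2461, 0.1115]
tcp_rot: [0.017, 1.0, -0.001, 0.005]
contact_force: [-3.7, -1.2, 12.0]
opening: 0.297
```

```bash
python3 -c "
from h import *
delta(.4715,.245,.2,87.5)"
```

```text
t 12.4 pos [0.4753 0.2461 0.1115] d mm [-3.8 -1.1 88.5] rot [ 0.18  0.57 -0.53] F [-3.74 -1.24 12.04] op 0.297
```

jog_arm:
  targets: "0 0 5 0 0 0 -1;0 0 12 0 0 0 -1;0 0 20 0 0 0 -1;0 0 25 0 0 0 -1;0 0 20 0 0 0 -1;0 0 10 0 0 0 -1;0 0 0 0 0 0 -1"

```text
time: 12.98
eef_pos: [0.4745, 0.2459, 0.2048]
tcp_rot: [0.017, 1.0, -0.001, 0.006]
contact_force: [0.6, 0.8, -0.6]
opening: 0.299
```

```bash
python3 -c "
from h import *
from plant import *
delta(.491,.017,.21,98.5)
q=snap('side','s12');w=snap('wrist','w12')
s=get_state();R=Ro.from_quat(s['tcp_rot']).as_matrix();t=s['eef_pos']+R@[0,0,.077]
print(proj(q,t),[(round(d['p'],2),d['uv']) for d in mark_of('gauge',q)],[(round(d['p'],2),d['uv']) for d in mark_of('gap_mouth',w)])
cv2.imwrite('pics/s12z.png',cv2.resize(q['pixels'][130:230,160:280],None,fx=5,fy=5,interpolation=2))"
```

```text
t 12.9833 pos [0.4745 0.2459 0.2048] d mm [  16.5 -228.9    5.2] rot [ 0.05  0.64 10.5 ] F [ 0.63  0.84 -0.58] op 0.299
[[219.60380703 171.18484317]] [(0.92, [384.8, 325.5]), (0.62, [217.2, 173.6]), (0.59, [304.9, 366.8])] [(0.86, [55.0, 226.0])]
```

View pics/w12.png

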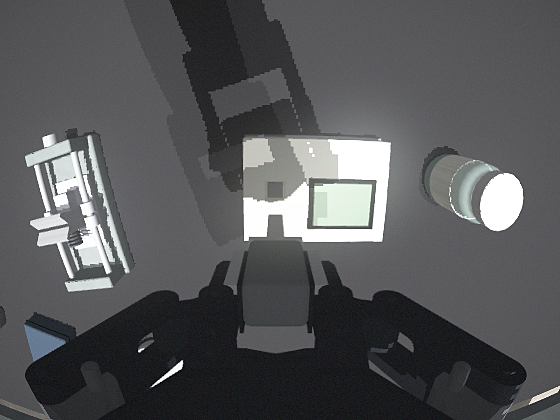

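View pics/s12z.png

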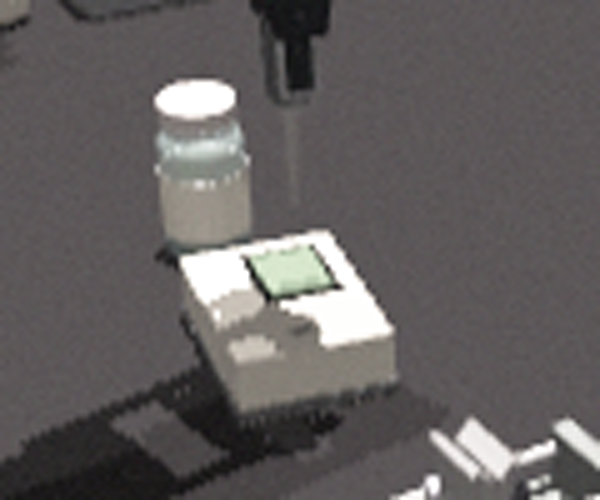

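jog_arm:
  targets: "2 -25 5 0 0.3 2 -1;2 -35 0 0 0.3 2 -1;2 -35 0 0 0 2 -1;2 -35 0 0 0 2 -1;2 -35 0 0 0 2 -1;2 -30 0 0 0 0.5 -1;0 -20 0 0 0 0 -1;0 -5 0 0 0 0 -1;0 0 0 0 0 0 -1"

```text
time: 13.93
eef_pos: [0.4758, 0.0172, 0.1902]
tcp_rot: [-0.081, 0.997, -0.001, -0.016]
contact_force: [-0.5, 0.2, -1.0]
opening: 0.298
```

```bash
python3 -c "
from h import *
delta(.491,.017,.19,98.5)"
```

```text
t 13.9333 pos [0.4758 0.0172 0.1902] d mm [15.2 -0.2 -0.2] rot [ 0.29 -1.77 -0.79] F [-0.48  0.18 -1.01] op 0.298
```

jog_arm:
  targets: "8 0 2 0.2 -1 -0.5 -1;6 0 1 0.1 -0.6 -0.3 -1;1 0 0 0 0 0 -1;0 0 0 0 0 0 -1"

```text
time: 14.27
eef_pos: [0.4912, 0.0202, 0.1909]
tcp_rot: [-0.074, 0.997, 0.002, -0.002]
contact_force: [0.0, 0.1, -0.7]
opening: 0.301
```

```bash
cat > chk.py <<'E'
import sys
from h import *
from plant import *
k=sys.argv[1]
delta(.491,.017,float(sys.argv[2]),98.5)
p=snap('wrist','w'+k);q=snap('side','s'+k);r=snap('scene','c'+k)
s=get_state();R=Ro.from_quat(s['tcp_rot']).as_matrix();t=s['eef_pos']+R@[0,0,.077]; print("tip",t.round(4))
for a in(p,q,r):print(a['name'],proj(a,[t,[.491,.017,.08]]).round(1).tolist(),[(round(d['p'],2),d['uv']) for d in mark_of('gap_mouth',a)],[(round(d['p'],2),d['uv']) for d in mark_of('gauge',a)])
cv2.imwrite(f'pics/s{k}z.png',cv2.resize(q['pixels'][170:270,200:320],None,fx=6,fy=6,interpolation=2))
cv2.imwrite(f'pics/c{k}z.png',cv2.resize(r['pixels'][130:230,220:340],None,fx=6,fy=6,interpolation=2))
cv2.imwrite(f'pics/w{k}z.png',cv2.resize(p['pixels'][100:300,180:380],None,fx=3,fy=3,interpolation=2))
E
python3 chk.py 13 .18
```

```text
t 14.2667 pos [0.4912 0.0202 0.1909] d mm [ -0.2  -3.2 -10.9] rot [-0.18 -0.25 -0.01] F [ 0.04  0.1  -0.69] op 0.301
tip [0.4905 0.0202 0.114 ]
wrist [[273.3, 219.9], [269.3, 207.9]] [(0.72, [268.0, 209.4])] [(0.83, [277.1, 215.8])]
side [[253.8, 209.8], [254.7, 221.0]] [(0.63, [254.5, 223.0])] [(0.95, [385.3, 326.4]), (0.79, [303.2, 364.8]), (0.71, [252.2, 210.0])]
scene [[283.7, 178.0], [282.4, 185.9]] [(0.74, [282.8, 182.5]), (0.36, [281.5, 202.9])] [(0.65, [285.1, 177.2]), (0.64, [146.9, 222.5]), (0.57, [166.6, 178.9])]
```

View pics/w13z.png

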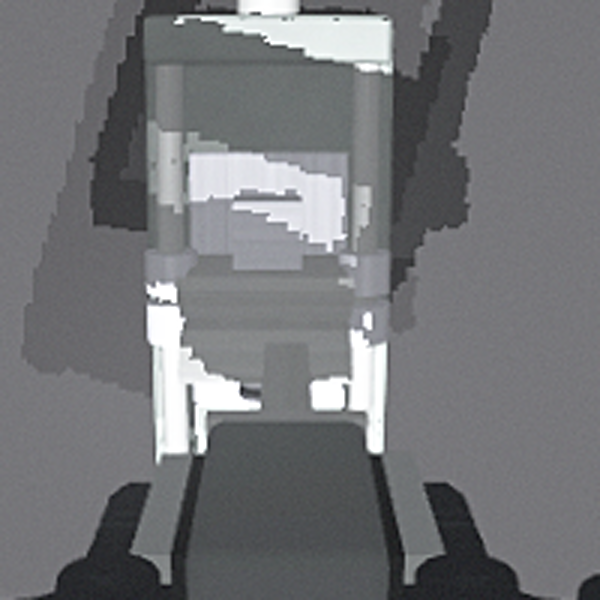

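View pics/s13z.png

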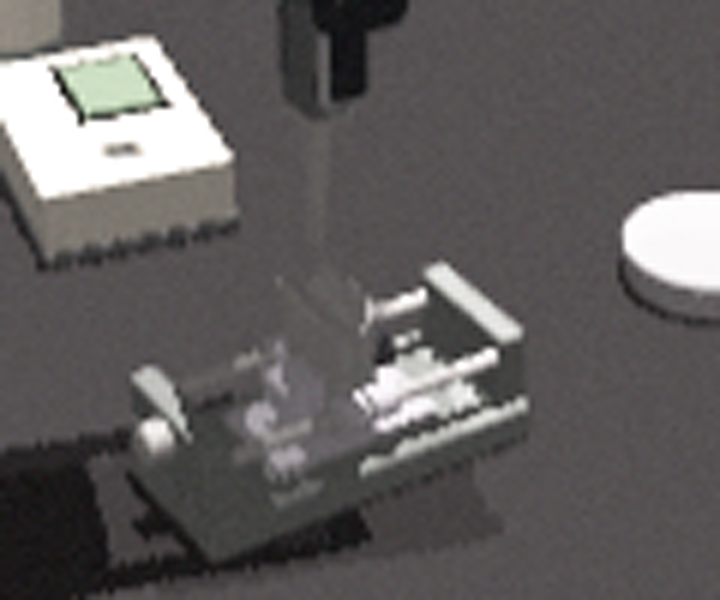

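View pics/c13z.png

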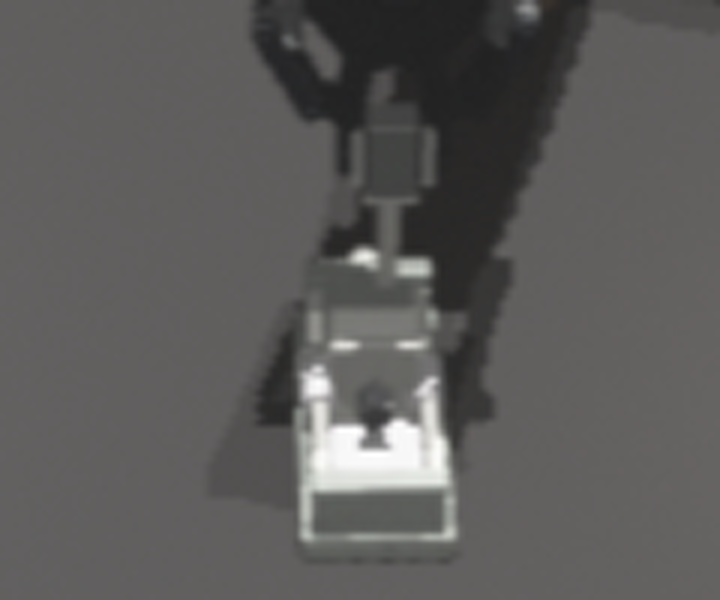

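```bash
python3 -c "
from h import *
p=pickle.load(open('pics/w13.pkl','rb'))
a=p['pixels'][175:240,220:315].astype(float)
a=np.clip((a-40)*2.2,0,255).astype(np.uint8)
cv2.imwrite('pics/w13y.png',cv2.resize(a,None,fx=8,fy=8,interpolation=2))
for z in(.08,.09):
  for dx in(-.0115,-.0015,.0015,.0115):
    c,s=np.cos(.147),np.sin(.147); print(z,dx,((proj(p,[.491+c*dx,.017+s*dx,z])[0]-[220,175])*8).round(0))
"
```

```text
0.08 -0.0115 [394. 151.]
0.08 -0.0015 [394. 249.]
0.08 0.0015 [394. 277.]
0.08 0.0115 [395. 372.]
0.09 -0.0115 [393. 173.]
0.09 -0.0015 [393. 274.]
0.09 0.0015 [393. 304.]
0.09 0.0115 [394. 402.]
```

View pics/w13y.png

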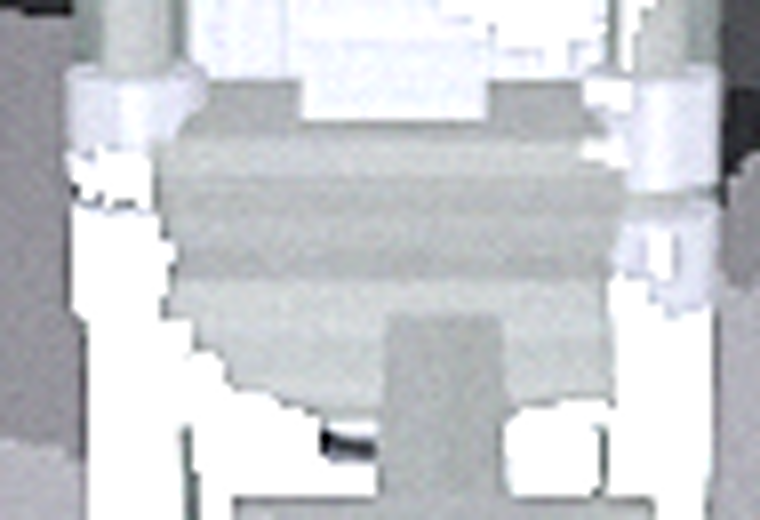

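jog_arm:
  targets: "0 -3 -5 -0.1 -0.2 0 -1;0 0 -8 0 0 0 -1;0 0 -6 0 0 0 -1;0 0 0 0 0 0 -1"

```text
time: 15.05
eef_pos: [0.4906, 0.0158, 0.1704]
tcp_rot: [-0.073, 0.997, 0.0, 0.0]
contact_force: [-0.1, 0.0, -0.1]
opening: 0.299
```

```bash
python3 -c "
from h import *
delta(.491,.0165,.155,98.5)"
```

```text
t 15.05 pos [0.4906 0.0158 0.1704] d mm [  0.4   0.7 -15.4] rot [-0.04  0.02  0.09] F [-0.09  0.01 -0.08] op 0.299
```

jog_arm:
  targets: "0 0 -5 0 0 0 -1;0 0 -5 0 0 0 -1;0 0 -4 0 0 0 -1;0 0 0 0 0 0 -1"

```text
time: 15.38
eef_pos: [0.4905, 0.0156, 0.1543]
tcp_rot: [-0.073, 0.997, 0.0, -0.0]
contact_force: [0.2, 0.7, -1.4]
opening: 0.296
```

```bash
python3 chk.py 14 .15; python3 -c "
from h import *
p=pickle.load(open('pics/w14.pkl','rb'))
a=p['pixels'][165:240,220:315].astype(float)
a=np.clip((a-40)*2.2,0,255).astype(np.uint8)
cv2.imwrite('pics/w14y.png',cv2.resize(a,None,fx=8,fy=8,interpolation=2))"
```

```text
t 15.3833 pos [0.4905 0.0156 0.1543] d mm [ 0.5  1.4 -4.3] rot [-0.06 -0.02  0.11] F [ 0.2   0.69 -1.43] op 0.296
tip [0.4912 0.0156 0.0784]
wrist [[273.3, 221.7], [275.3, 222.4]] [(0.71, [277.3, 218.0])] [(0.65, [272.7, 216.8])]
side [[255.0, 221.8], [254.7, 221.0]] [(0.89, [251.6, 223.1])] [(0.71, [304.3, 364.2]), (0.66, [385.5, 324.9]), (0.46, [254.3, 225.6])]
scene [[281.9, 186.3], [282.4, 185.9]] [(0.53, [280.2, 202.3])] [(0.83, [149.1, 223.7]), (0.58, [283.1, 184.3]), (0.52, [163.1, 175.4]), (0.43, [184.6, 193.2])]
```

View pics/w14y.png

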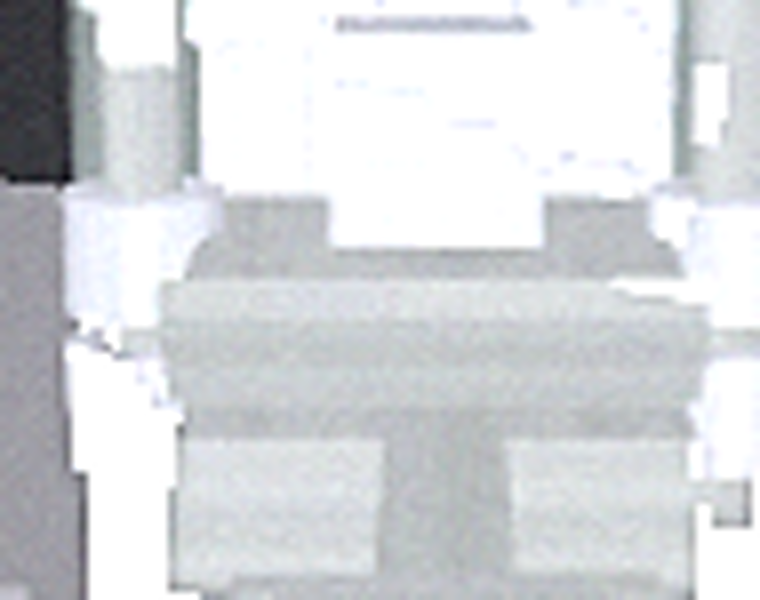

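View pics/s14z.png

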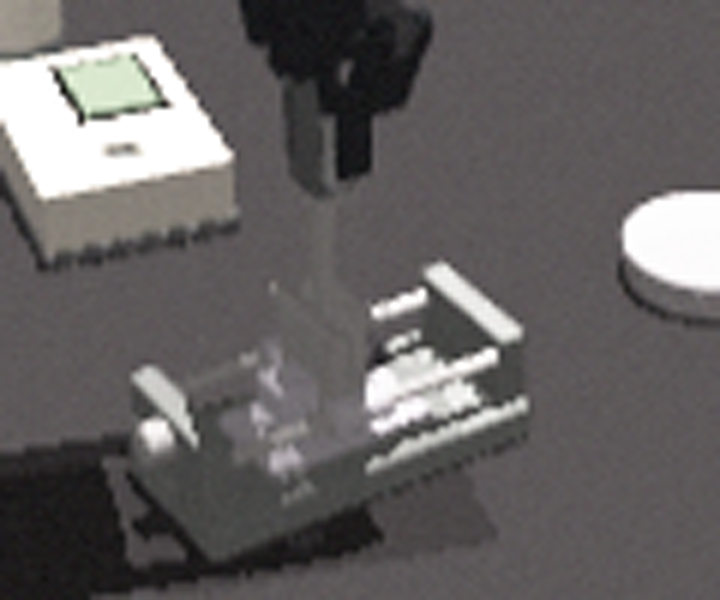

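The blade's tip sits in the slit between the two flares, near mid-width.

jog_arm:
  targets: "0 0 -4 0 0 0 -1;0 0 -4 0 0 0 -1;0 0 -3 0 0 0 -1;0 0 0 0 0 0 -1"

```text
time: 16.17
eef_pos: [0.4914, 0.0155, 0.1441]
tcp_rot: [-0.073, 0.997, 0.0, 0.001]
contact_force: [0.8, 0.6, -0.8]
opening: 0.297
```

```bash
python3 -c "
from h import *
delta(.491,.0165,.13,98.5)"
```

```text
t 16.1667 pos [0.4914 0.0155 0.1441] d mm [ -0.4   1.  -14.1] rot [-0.02  0.17  0.1 ] F [ 0.76  0.62 -0.79] op 0.297
```

jog_arm:
  targets: "0 0 -3 0 0 0 -1;0 0 -3 0 0 0 -1;0 0 0 0 0 0 -1"

```text
time: 16.42
eef_pos: [0.4918, 0.0154, 0.1378]
tcp_rot: [-0.073, 0.997, -0.0, 0.002]
contact_force: [-0.1, -0.4, -1.0]
opening: 0.297
```

```bash
python3 -c "
from h import *
delta(.491,.0165,.121,98.5)"
```

```text
t 16.4167 pos [0.4918 0.0154 0.1378] d mm [ -0.8   1.1 -16.8] rot [-0.01  0.21  0.11] F [-0.1  -0.44 -1.  ] op 0.297
```

Tip is about 19 mm below the mouth, with no drag yet beyond the noise. Going on slowly.

jog_arm:
  targets: "0 0 -3 0 0.1 0 -1;0 0 -3 0 0.1 0 -1;0 0 0 0 0 0 -1;0 0 0 0 0 0 -1"

```text
time: 16.75
eef_pos: [0.4928, 0.0152, 0.1324]
tcp_rot: [-0.073, 0.997, -0.0, 0.001]
contact_force: [-0.6, 0.9, 1.4]
opening: 0.298
```

```bash
python3 -c "
from h import *
delta(.491,.0165,.121,98.5)"
```

```text
t 16.75 pos [0.4928 0.0152 0.1324] d mm [ -1.8   1.3 -11.4] rot [0.01 0.12 0.11] F [-0.59  0.94  1.44] op 0.298
```

jog_arm:
  targets: "0 0 -3 0 0 0 -1;0 0 -3 0 0 0 -1;0 0 0 0 0 0 -1;0 0 0 0 0 0 -1"

```text
time: 17.08
eef_pos: [0.4939, 0.015, 0.1271]
tcp_rot: [-0.073, 0.997, -0.001, 0.002]
contact_force: [-0.4, 0.9, 3.2]
opening: 0.3
```

```bash
python3 chk.py 15 .121; python3 -c "
from h import *
delta(.491,.0165,.121,98.5)
p=pickle.load(open('pics/w15.pkl','rb'))
a=p['pixels'][165:240,220:315].astype(float)
a=np.clip((a-40)*2.2,0,255).astype(np.uint8)
cv2.imwrite('pics/w15y.png',cv2.resize(a,None,fx=8,fy=8,interpolation=2))"
```

```text
t 17.0833 pos [0.4939 0.015  0.1271] d mm [-2.9  2.  -6.1] rot [0.04 0.26 0.1 ] F [-0.44  0.88  3.21] op 0.3
tip [0.4942 0.015  0.0501]
wrist [[273.6, 220.3], [277.3, 230.3]] [(0.95, [276.8, 228.8])] [(0.55, [275.5, 215.8]), (0.25, [278.4, 198.9])]
side [[256.3, 230.2], [254.7, 221.0]] [(0.6, [252.7, 222.3])] [(0.74, [386.2, 324.9]), (0.7, [254.9, 231.9]), (0.67, [304.0, 369.3])]
scene [[281.4, 193.3], [282.4, 185.9]] [(0.83, [280.4, 182.9])] [(0.59, [148.9, 221.9]), (0.55, [280.3, 193.4]), (0.54, [166.2, 178.0])]
t 17.5333 pos [0.4938 0.0151 0.1271] d mm [-2.8  1.4 -6.1] rot [0.04 0.26 0.11] F [ 0.14 -0.4   2.33] op 0.297
```

View pics/w15y.png

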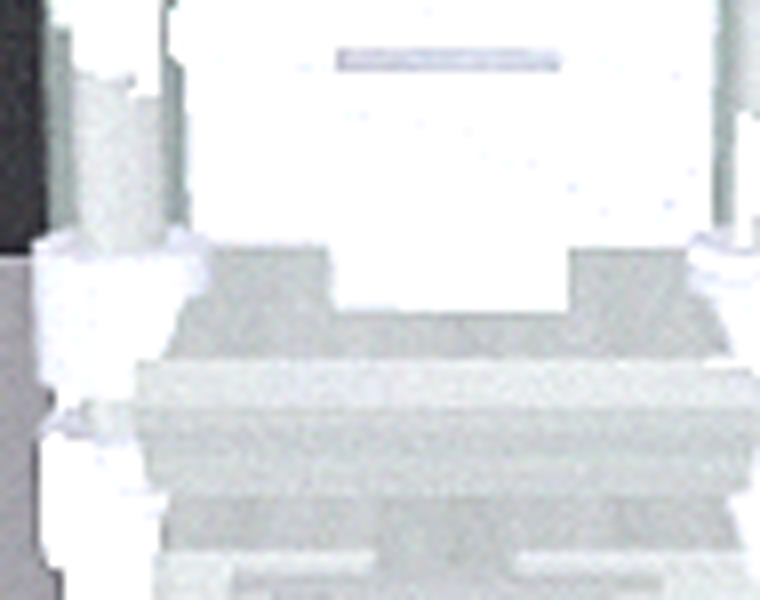

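View pics/s15z.png

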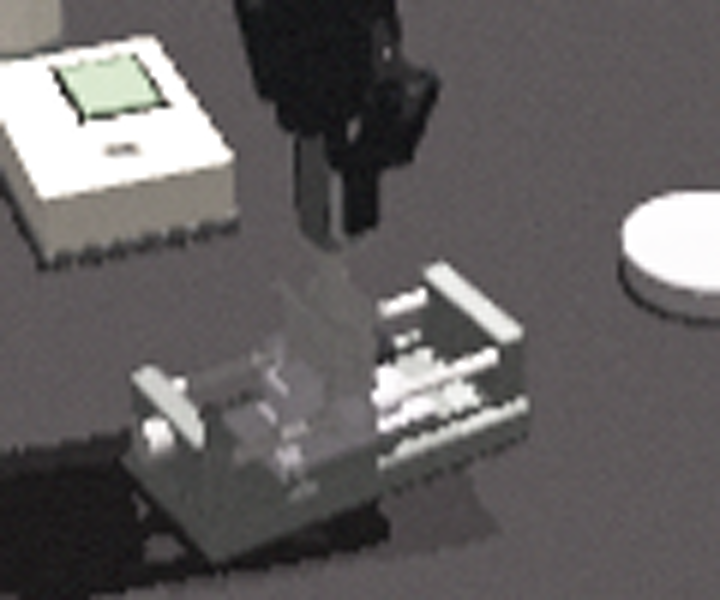

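jog_arm:
  targets: "-1 0 -3 0 0.1 0 -1;-1 0 -3 0 0.1 0 -1;0 0 0 0 0 0 -1;0 0 0 0 0 0 -1"

```text
time: 17.87
eef_pos: [0.4929, 0.0148, 0.1219]
tcp_rot: [-0.073, 0.997, -0.001, 0.002]
contact_force: [0.7, 0.7, 4.2]
opening: 0.302
```

```bash
python3 -c "
from h import *
delta(.491,.0165,.117,98.5)"
```

```text
t 17.8667 pos [0.4929 0.0148 0.1219] d mm [-1.9  1.7 -4.9] rot [0.07 0.22 0.11] F [0.67 0.74 4.21] op 0.302
```

```bash
python3 chk.py 16 .117; python3 -c "
from h import *
ims=[]
for k in('w7','w12','w14','w16'):
  p=pickle.load(open(f'pics/{k}.pkl','rb'));a=p['pixels'][225:355,210:340]
  ims.append(cv2.resize(np.clip(a.astype(float)*1.8,0,255).astype(np.uint8),None,fx=3,fy=3,interpolation=2)[:,:])
v=np.vstack([np.hstack(ims[:2]),np.hstack(ims[2:])]);v=cv2.resize(v,(600,600));cv2.imwrite('pics/slip.png',v)
a=pickle.load(open('pics/w16.pkl','rb'))['pixels'][165:255,215:325].astype(float)
a=np.clip((a-40)*1.8,0,255).astype(np.uint8)
cv2.imwrite('pics/w16y.png',cv2.resize(a,None,fx=7,fy=6.6,interpolation=2))"
```

```text
t 17.8667 pos [0.4929 0.0148 0.1219] d mm [-1.9  2.2 -4.9] rot [0.07 0.22 0.11] F [0.67 0.74 4.21] op 0.302
tip [0.4932 0.0147 0.0449]
wrist [[273.6, 220.4], [277.4, 234.7]] [(0.87, [276.5, 230.5])] []
side [[256.0, 231.9], [254.7, 221.0]] [(0.72, [251.2, 222.3])] [(0.81, [305.3, 365.1]), (0.75, [388.1, 322.7])]
scene [[281.4, 194.2], [282.4, 185.9]] [(0.87, [282.1, 184.2])] [(0.66, [149.5, 221.7]), (0.48, [281.7, 191.5]), (0.42, [163.3, 177.1])]
```

View pics/slip.png

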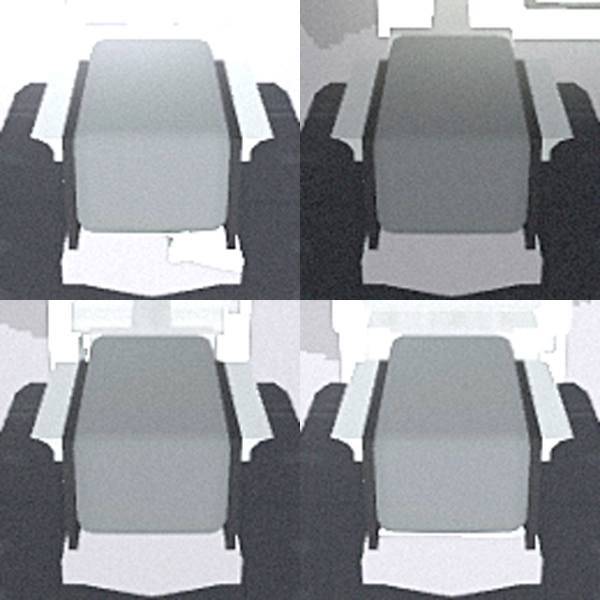

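View pics/w16y.png

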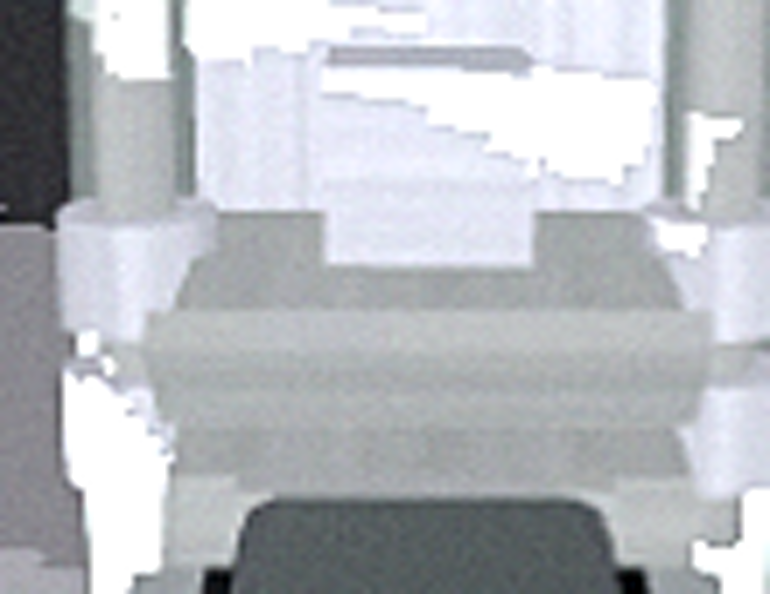

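View pics/s16z.png

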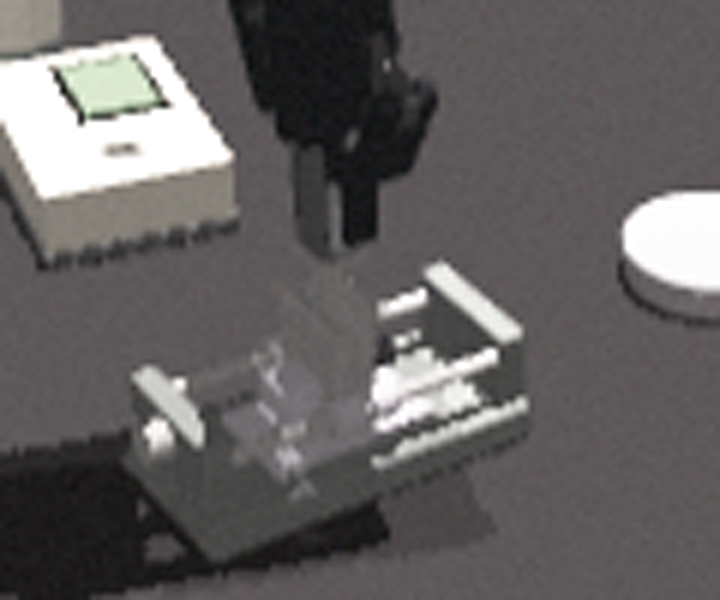

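```bash
python3 -c "
from h import *
for k,c0,sc in(('w13',(220,175),(8,8)),('w14',(220,165),(8,8)),('w15',(220,165),(8,8)),('w16',(215,165),(7,6.6))):
  p=pickle.load(open(f'pics/{k}.pkl','rb'))
  g=cv2.cvtColor(p['pixels'],cv2.COLOR_BGR2GRAY).astype(float)
  c,s=np.cos(.147),np.sin(.147)
  # profile along clamp x at z=.09 at y offset +-16mm
  for yo in(-.017,.017):
    d=np.arange(-.03,.022,.00025)
    X=np.c_[.491+c*d-s*yo,.0165+s*d+c*yo,0*d+.09]
    uv=proj(p,X).astype(np.float32)
    v=np.mean([cv2.remap(g.astype(np.float32),uv[:,:1]+o,uv[:,1:],1)[:,0] for o in(-2,-1,0,1,2)],0)
    gr=np.gradient(cv2.GaussianBlur(v[:,None],(1,5),1)[:,0]); i=[j for j in range(1,len(d)-1) if abs(gr[j])>1.2 and abs(gr[j])>=abs(gr[j-1]) and abs(gr[j])>=abs(gr[j+1])]
    print(k,yo,[(round(d[j]*1e3,1),round(gr[j],1)) for j in i])
"
```

```text
w13 -0.017 [(np.float64(-22.2), np.float32(-1.9)), (np.float64(-21.0), np.float32(-4.9)), (np.float64(-15.2), np.float32(2.0)), (np.float64(-11.7), np.float32(-1.5)), (np.float64(-10.0), np.float32(-1.4)), (np.float64(-4.5), np.float32(-1.2)), (np.float64(-1.2), np.float32(2.6)), (np.float64(6.8), np.float32(11.5)), (np.float64(10.3), np.float32(6.4)), (np.float64(12.8), np.float32(3.1)), (np.float64(18.3), np.float32(-2.5)), (np.float64(19.3), np.float32(2.1)), (np.float64(21.0), np.float32(-8.4))]
w13 0.017 [(np.float64(-24.7), np.float32(-13.9)), (np.float64(-21.5), np.float32(-10.7)), (np.float64(-14.7), np.float32(4.0)), (np.float64(-13.2), np.float32(-2.3)), (np.float64(-11.5), np.float32(-1.4)), (np.float64(-1.2), np.float32(2.2)), (np.float64(4.5), np.float32(-1.2)), (np.float64(10.0), np.float32(-1.8)), (np.float64(11.8), np.float32(19.2)), (np.float64(20.8), np.float32(-25.5))]
w14 -0.017 [(np.float64(-26.0), np.float32(-4.6)), (np.float64(-18.7), np.float32(3.3)), (np.float64(-15.5), np.float32(-1.5)), (np.float64(-8.0), np.float32(-1.5)), (np.float64(-5.2), np.float32(3.6
[... 1835 characters left out ...]
-1.4)), (np.float64(-12.0), np.float32(-1.3)), (np.float64(-6.7), np.float32(-1.7)), (np.float64(-2.5), np.float32(3.1)), (np.float64(2.8), np.float32(-2.3)), (np.float64(6.3), np.float32(-11.4))]
w16 0.017 [(np.float64(-29.5), np.float32(-4.4)), (np.float64(-26.2), np.float32(-4.1)), (np.float64(-25.0), np.float32(3.3)), (np.float64(-22.5), np.float32(-4.1)), (np.float64(-17.2), np.float32(3.5)), (np.float64(-13.5), np.float32(-1.6)), (np.float64(-6.5), np.float32(-1.6)), (np.float64(-2.0), np.float32(3.4)), (np.float64(6.3), np.float32(-13.3)), (np.float64(8.5), np.float32(-2.1)), (np.float64(15.5), np.float32(1.3)), (np.float64(17.3), np.float32(1.5)), (np.float64(20.5), np.float32(2.1))]
```

Drag began around 22 mm depth, and the edge spacing suggests about 1.1–1.4 mm of give so far. Going another 5 mm.

jog_arm:
  targets: "0 0 -3 0 0.1 0 -1;0 0 -3 0 0.1 0 -1;0 0 0 0 0 0 -1;0 0 0 0 0 0 -1;0 0 0 0 0 0 -1"

```text
time: 18.73
eef_pos: [0.4939, 0.0148, 0.1166]
tcp_rot: [-0.073, 0.997, -0.001, 0.001]
contact_force: [-0.7, -0.3, 3.8]
opening: 0.298
```

```bash
python3 chk.py 17 .117; python3 -c "
from h import *
p=pickle.load(open('pics/w17.pkl','rb'));c,s=np.cos(.147),np.sin(.147)
g=cv2.cvtColor(p['pixels'],cv2.COLOR_BGR2GRAY).astype(np.float32)
for yo in(-.017,.017):
    d=np.arange(-.03,.022,.00025)
    X=np.c_[.491+c*d-s*yo,.0165+s*d+c*yo,0*d+.09]
    uv=proj(p,X).astype(np.float32)
    v=np.mean([cv2.remap(g,uv[:,:1]+o,uv[:,1:],1)[:,0] for o in(-2,-1,0,1,2)],0)
    gr=np.gradient(cv2.GaussianBlur(v[:,None],(1,5),1)[:,0]); i=[j for j in range(1,len(d)-1) if abs(gr[j])>1.2 and abs(gr[j])>=abs(gr[j-1]) and abs(gr[j])>=abs(gr[j+1])]
    print(yo,[(float(round(d[j]*1e3,1)),float(gr[j].round(1))) for j in i])
delta(.491,.0165,.117,98.5)
cv2.imwrite('pics/w17f.png',p['pixels'])
"
```

```text
t 18.7333 pos [0.4939 0.0148 0.1166] d mm [-2.9  2.2  0.4] rot [0.08 0.14 0.11] F [-0.66 -0.35  3.81] op 0.298
tip [0.4941 0.0147 0.0396]
wrist [[273.6, 220.3], [277.9, 236.1]] [(0.69, [276.0, 235.3])] []
side [[256.3, 233.4], [254.7, 221.0]] [(0.62, [254.8, 225.6])] [(0.85, [385.8, 323.6]), (0.56, [306.1, 365.9])]
scene [[281.3, 195.5], [282.4, 185.9]] [(0.55, [279.6, 185.3])] [(0.92, [145.8, 221.1]), (0.73, [283.1, 194.9]), (0.65, [165.5, 175.7])]
-0.017 [(-25.5, -5.5), (-16.5, 3.5999999046325684), (-12.7, -2.0), (-6.2, -1.7000000476837158), (-1.2, 3.700000047683716), (1.5, -1.7999999523162842), (5.0, -13.699999809265137), (6.8, 1.600000023841858)]
0.017 [(-29.2, 9.199999809265137), (-27.7, -9.300000190734863), (-26.7, 1.2999999523162842), (-25.7, -3.5999999046325684), (-24.2, 7.0), (-22.7, -6.599999904632568), (-21.0, -3.200000047683716), (-16.5, 7.400000095367432), (-15.5, -3.4000000953674316), (-12.5, -2.5999999046325684), (-6.5, -1.2999999523162842), (-1.0, 3.0999999046325684), (5.3, -10.0), (7.8, -2.299999952316284), (9.5, -3.0999999046325684), (11.8, -2.4000000953674316), (15.8, 1.7999999523162842), (19.0, 2.0999999046325684)]
t 19.1833 pos [0.4939 0.0148 0.1166] d mm [-2.9  1.7  0.4] rot [0.09 0.14 0.11] F [ 0.49 -0.32  4.34] op 0.302
```

View pics/w17f.png

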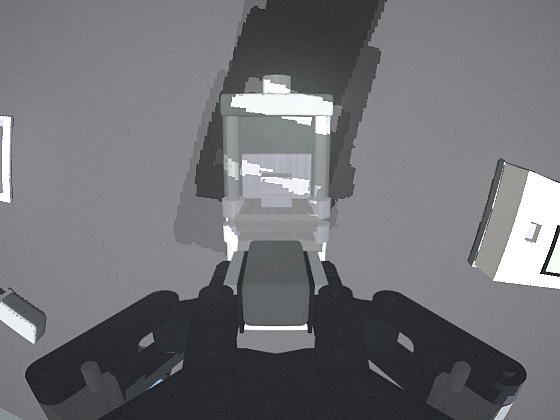

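View pics/c17z.png

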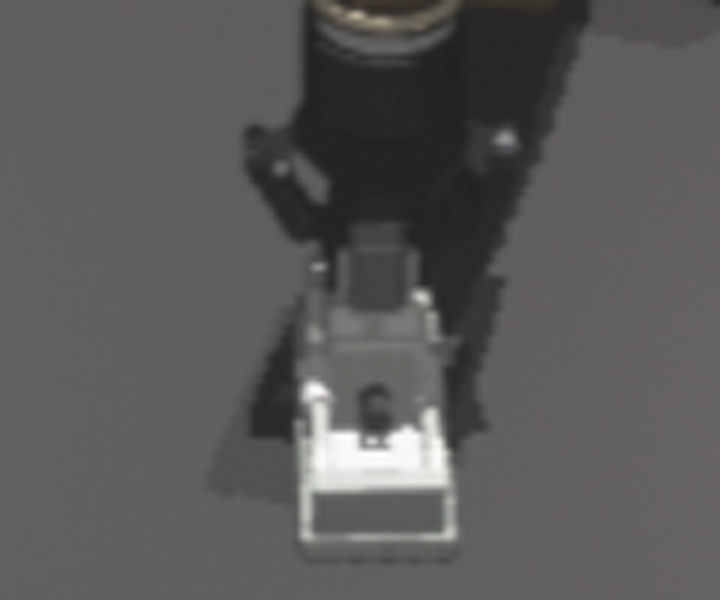

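```bash
python3 -c "
from plant import *
s=get_state();print(s['dq'].round(4),s['contact_force'].round(2),s['opening'])
print(sign_off());s=get_state();print(s['time'],s['eef_pos'],s['contact_force'].round(2))"
```

```text
[ 0.0007 -0.0016  0.0004  0.0002  0.0006 -0.0002] [ 0.49 -0.32  4.34] 0.3024051826068093
the job is handed in; nothing more can be done
None
the job is handed in; nothing more can be done
```

I handed the job in at about 19 s with the gauge still gripped and wedged in the clamp. No verdict was reported. The gauge was the middle-sized one, lifted out of its stand by the handle.

- **Zero button:** I pressed it with the blade tip until the force rose to about 17 N, well past its 4.5 N spring, so it was on its stop. I held it there for about 0.3 s, then lifted the blade clear, so the button should be up again. I did not measure it, though nothing has touched it since.
- **Depth in the clamp:** The blade went straight down at the clamp's angle, about 8.5°. The tip is about 40 mm below the mouth. Drag began at roughly 22 mm depth, give or take 3 mm.
- **Sprung plate:** I estimate it is pushed back about 1.8 mm. The three edge spacings I could measure in the pictures disagreed, giving 1.3, 1.7 and 2.4 mm. All of them are inside the 0.8–3.3 mm band. The depth and the drag onset agree with about 1.8 mm.
- **Final state:** The drag was steady at about 4–5 N, with the arm at rest. The gripper opening matched the handle width. Tool tilt was under 0.3°, and I saw no slip of the handle in the pads.
- **Other things on the bench:** No move came near the slide box, jar or dish, and they looked undisturbed in the pictures I viewed. I did not measure their positions again at the end.

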